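# Charge the grinding jar of a small bench mill through a drop cup

### The job

Get the mill ready to run: seat the steel jar fully down on the mill's two pegs with its black grip to the front, and put every one of the little white grinding cylinders on the desk into the square drop cup. Then hold the loaded cup over the seated jar and lower it so that its release tab is pressed all the way up on the mill's post and the hinged bottom lets all the cylinders fall into the jar. Finish with the lid set level on the jar and the empty cup standing back on its cork mat, and leave the other things on the desk where they are.

Things in the scene. Friction and masses are not known exactly. Their poses are not given: they have to be found in the camera images.
- mill: White mill base, fixed, 150 (x) x 180 (y) x 40 mm, with a dark platform, top 45 mm above the desk. Origin: centre of the underside; x points from its front (robot side) to its back, z up. Two steel pegs, 8 mm thick, 16 mm high, tapered, stand on the platform 53 mm either side of the seat point along y. Behind the seat stands the release post.
- mill_seat (a point): The seat point on the platform top, midway between the two pegs, 45 mm above the desk; axes as the mill's. A seated jar has its origin here.
- post_top (a point): Centre of the flat top of the release post: fixed steel rod 10 mm thick, its top 156 mm above the desk, 51 mm behind the seat point along the mill's x. With the jar seated the post top is 38 mm higher than the jar's rim.
- jar: Loose steel jar, 0.25 kg; origin: centre of its underside, z up. Pot 80 mm across outside, 72 inside, rim 73 mm up, inner floor 13 mm up. Foot plate 56 (x) x 128 (y) x 8 mm with two 12 mm holes at y = +53 and -53 mm for the pegs. Black grip on its -x side (front). Seated: origin at mill_seat, its x along the mill's x, so the grip is at the front, away from the post.
- jar_grip (a point): Where to take hold of the jar: in its frame x = -57, y = 0, z = 52 mm, in the black upright grip, a fin 12 mm thick (y) that reaches from x = -40 to -70 mm and from 28 to 72 mm above the underside.
- jar_mouth (a point): Centre of the jar's mouth, at rim height (73 mm above the jar's underside).
- cup: Drop cup, 0.15 kg, loose: a square aluminium sleeve 50 x 50 mm outside, 44 x 44 mm inside, 48 mm high, open at the top. Origin: centre of its underside, z up. Flat sides at y = +25 and -25 mm are clear to be gripped. The release tab sticks out of its +x side. The bottom is a steel flap hinged along the -x edge, 3.5 mm above the underside, 42 mm long; a spring keeps it shut.
- cup_mouth (a point): Centre of the cup's open top, 48 mm above its underside.
- tab_pad (a point): Middle of the place on the underside of the release tab that the post should press: in the cup's frame x = 51, y = 0, z = 10 mm when not pressed. The tab is a black plate 24 mm wide (y) that reaches from x = 25 to 67 mm in the cup's frame. With the cup centred over the seated jar and its x along the mill's x, the pad is right over the post.
- cup_tab (a joint): How far the release tab is pressed up into the cup, m: 0 at rest, 0.018 at its stop; sprung, 1.8 N to begin and 3.1 N at the stop. It is linked to the flap: the flap's angle is 70 rad per m of tab travel. When the tab is fully pressed over the seated jar, the cup's underside is 10 mm above the jar's rim.
- cup_flap (a joint): Angle of the hinged bottom, rad: 0 shut, 1.26 fully open (its free +x edge swings down, about 40 mm below the cup). It shuts again by itself when the tab is let go. It counts as open above 1.0.
- mat: Brown cork mat, 140 (x) x 120 (y) x 4 mm, fixed; the cup starts on it and goes back on it. Origin: centre of its underside; the top is 4 mm up.
- lid: Steel lid, 0.12 kg, loose. Origin: centre of its underside, z up. Rubber plug 66 mm across and 6 mm high below (it goes into the 72 mm mouth), disc 78 mm across above it from 6 to 12 mm, and in the middle a round black knob 18 mm across from 12 to 36 mm. On the jar its origin is 6 mm below jar_mouth and the disc lies on the rim.
- pellet0: White ceramic grinding cylinder, 16 mm across and 16 mm long, 12 g, standing on the desk at the start. Origin: centre of its underside, its z along its axis (its middle is 8 mm up that axis). Three to five of the five are there; they are all alike.
- pellet1: White ceramic grinding cylinder, 16 mm across and 16 mm long, 12 g, standing on the desk at the start. Origin: centre of its underside, its z along its axis (its middle is 8 mm up that axis). Three to five of the five are there; they are all alike.
- pellet2: White ceramic grinding cylinder, 16 mm across and 16 mm long, 12 g, standing on the desk at the start. Origin: centre of its underside, its z along its axis (its middle is 8 mm up that axis). Three to five of the five are there; they are all alike.
- pellet3: White ceramic grinding cylinder, 16 mm across and 16 mm long, 12 g, standing on the desk at the start. Origin: centre of its underside, its z along its axis (its middle is 8 mm up that axis). Three to five of the five are there; they are all alike.
- pellet4: White ceramic grinding cylinder, 16 mm across and 16 mm long, 12 g, standing on the desk at the start. Origin: centre of its underside, its z along its axis (its middle is 8 mm up that axis). Three to five of the five are there; they are all alike.
- coffee: Bystander: white paper-style coffee cup with lid, 78 mm across, 112 mm high. Leave it alone. Origin under its centre.
- marker: Bystander: grey marker pen, 110 mm long (x), 14 mm thick, lying. Leave it alone.
- eraser: Bystander: white eraser 45 x 22 x 12 mm. Leave it alone.
- reagent: Bystander: amber jar with black cap, 52 mm across, 120 mm high. Leave it alone.
- stapler: Bystander: stapler 120 (x) x 34 x 44 mm. Leave it alone.
- mouse: Bystander: black computer mouse 100 (x) x 58 x 32 mm. Leave it alone.
Things that resemble listed ones, but are neither listed nor needed, are in the scene too. What is shaped like the cup but yellow is not meant. What is shaped like the jar but red is not meant.

How it is judged:
By the outcome, as a careful person would: the job done as asked, in the order asked, and still so for the second after the job is handed in, with the robot touching nothing.
Of pellet0, pellet1, pellet2, pellet3, pellet4 only 3 to 5 are there at a start; the rules pass over those that are not, and their reading is None.
At some moment in a run one of pellet0, pellet1, pellet2, pellet3, pellet4, lid may be knocked a few centimetres aside while the robot is not near it.
It also fails if it takes over 210 s, if anything falls off the work surface, if the arm or the gripper's body presses on something with over 40 N, if the wrist force passes 120 N, or if a joint passes its speed limit or range.

### The arm

A 6-joint arm with a two-finger parallel gripper is mounted at the origin on the work surface. World frame = base frame: x ahead of the robot, y to its left, z up, the work surface at z = 0. Lengths are in m, angles in rad, forces in N, time in s.
With the tool pointing down it reaches from about 0.425 to 0.925 m from the base axis. Payload 12.5 kg.
Tool frame: the origin (TCP) lies midway between the tips of the shut fingers; the grasp point (between the pads) lies 19 mm behind it; x points along the fingers, y is the direction in which the jaws open and shut, and the axes are right-handed (so a half turn about x gives the same grasp; the last joint's range is limited). The gripper opens to 85 mm and grips with 20 to 120 N. Pads are 22 mm wide; open, the fingers measure 114 mm over their backs; the gripper's body (76 mm by 85 mm) begins 54 mm behind the grasp point. The pads swing forward as they close: fully open they stand 13 mm farther back than shut.
Start: joints at [1.102, 0.491, 1.559, -0, 1.092, -0.106], TCP at [0.222, 0.584, 0.231] pointing down, gripper open.
Joint ranges: [-3.1, 3.1], [-0.84, 2.19], [0.05, 2.79], [-1.13, 4.28], [0.06, 2.93], [-2.69, 2.69]. Speed limits (rad/s): [2.22, 2.22, 2.79, 3.14, 3.14, 3.14].

### API

Orientations are given as a unit quaternion [w, x, y, z].
In Python, from station import ctrl, cams gives the robot as it stands. The module is installed in compiled form; this text tells all that it offers.
- The arm moves only by the tool servo_tool, never from a script. Its argument "plan" is a list of rows, each a list of 5 numbers: the shift along the tool's x, y, z in cm, then the turn about the tool's x in rad, then the finger opening in cm, from 0 to 8.54. In form: [[tx, ty, tz, yaw, hand], ...]. A call has 1 to 8 rows; each row is the pose to reach, as a shift and turn from the pose measured when the call began, along the tool's axes at that moment; what a row does not reach only later rows make up. A row lasts 1/8 s, in which the tool goes at most 62.5 mm and 10.7 degrees, less where a joint would pass 70% of its speed; a pose out of reach is approached as far as the arm can. A call with a gripper value outside its range is refused whole. The fingers move at their own pace and stop on an object; "squeeze" is the grip in N (left out, the last holds). Time passes only in rows, so rows that repeat a pose let the fingers close. It gives the time, the measured TCP pose, the force and the opening at its end, in the units of the state.
- ctrl.get_obs(): the state, without advancing time (a new reading comes with each control period).
- cams.get_image(name): name is "scene" or "top" or "wrist"; returns a dict with "img" (420x560x3 uint8, red, green, blue), "intrinsics" (3x3 intrinsics, pixels), "D" ([k1, k2, p1, p2, k3] as OpenCV has them; the pictures are not rectified), "rvec" (rotation vector, rad) and "tvec" (3), from world to camera coordinates, as OpenCV has them. Camera axes: x right, y down, z forward; pixel columns grow to the right and rows downward; lengths in m; the calibration is good to about 2 mm. A picture is of the moment at which its call begins. There is no depth.
- ctrl.finish_job(): hands the job in, once; it reports no verdict.
The state is a dict: "time": time; "q": joint angles; "qd": joint speeds; "effort": joint torques, N m; "tool_pos": TCP position; "orientation": TCP orientation; "contact_force": force on the tool from outside, world axes, zero at the start; "wrist_torque": the same for the moment, N m; "opening": opening from 0.0 (shut) to 1.0 (fully open).
Only numpy, scipy, OpenCV 4.12 (cv2) and the standard library are available. Lean on these libraries where they do the work, as an engineer would, in place of code of your own. Each camera call takes 0.05 s, during which the arm holds its last target.

## Working session

There is one attempt and no reset: what is moved stays moved. The work goes in short steps, Python scripts to look and compute and a tool call to move; the robot and the scene stay as the last step left them, time stands still between calls to the robot, and variables do not carry over. Pictures are saved under pics/ and viewed, and the job is handed in when it is done.

Besides the shell and the picture viewer there is one more tool, called after ">>>" in YAML: its name, and indented under it one key for each argument. servo_tool: Moves the arm, as the interface text tells. Its arguments: {"type":"object","properties":{"plan":{"type":"array"},"squeeze":{"type":"number"}},"required":["plan"]}

```bash
mkdir -p pics; ls
cat > h.py <<'E'
import numpy as np, cv2
from station import ctrl, cams
from scipy.spatial.transform import Rotation as R
def obs():
    o=ctrl.get_obs(); return o
def show():
    o=ctrl.get_obs()
    print('t',round(o['time'],2),'p',np.round(o['tool_pos'],4),'q',np.round(o['orientation'],4),'op',round(float(o['opening']),3),'F',np.round(o['contact_force'],1),'j',np.round(o['q'],3))
    return o
def snap(n,fn=None):
    d=cams.get_image(n)
    if fn: cv2.imwrite('pics/'+fn,d['img'][:,:,::-1])
    return d
def ray(d,uv):
    K=np.array(d['intrinsics'],float);D=np.array(d['D'],float)
    p=cv2.undistortPoints(np.array([[uv]],float),K,D)[0,0]
    Rm=cv2.Rodrigues(np.array(d['rvec'],float))[0]; t=np.array(d['tvec'],float).ravel()
    return -Rm.T@t, Rm.T@np.array([p[0],p[1],1])
def onz(d,uv,z):
    c,v=ray(d,uv); return c+v*(z-c[2])/v[2]
def proj(d,P):
    return cv2.projectPoints(np.array(P,float).reshape(-1,3),np.array(d['rvec'],float),np.array(d['tvec'],float),np.array(d['intrinsics'],float),np.array(d['D'],float))[0].reshape(-1,2)
E
python3 - <<'E'
from h import *
o=show()
print(R.from_quat(np.array(o['orientation'])[[1,2,3,0]]).as_matrix().round(3))
for n in ['scene','top','wrist']:
    d=snap(n,n+'0.png'); c,_=ray(d,(280,210)); print(n,c, np.round(d['D'],3), np.round(np.diag(d['intrinsics'])))
E
```

```text
pics
t 0.0 p [0.2217 0.5841 0.2307] q [ 0.6954  0.1272  0.6956 -0.1279] op 0.994 F [ 0.2 -0.9  0.4] j [ 1.102  0.492  1.559  0.     1.092 -0.106]
[[-0.     0.355  0.935]
 [-0.001  0.935 -0.355]
 [-1.    -0.001 -0.   ]]
scene [1.18749301 0.36364587 0.94071713] [-0.083  0.     0.     0.     0.   ] [412. 412.   1.]
top [0.34302283 0.00858467 1.04797375] [0.011 0.    0.    0.    0.   ] [413. 413.   1.]
wrist [0.15676085 0.60927131 0.37280261] [-0.051  0.     0.     0.     0.   ] [353. 353.   1.]
```

View pics/scene0.png

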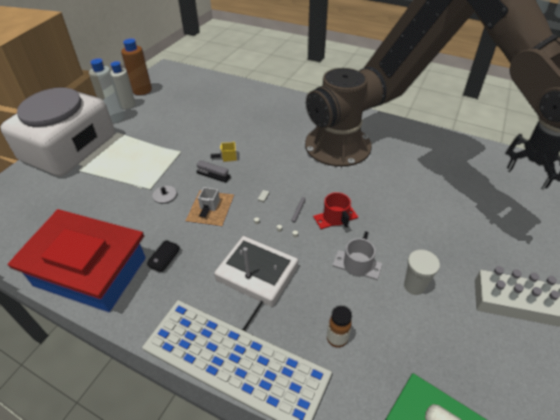

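View pics/top0.png

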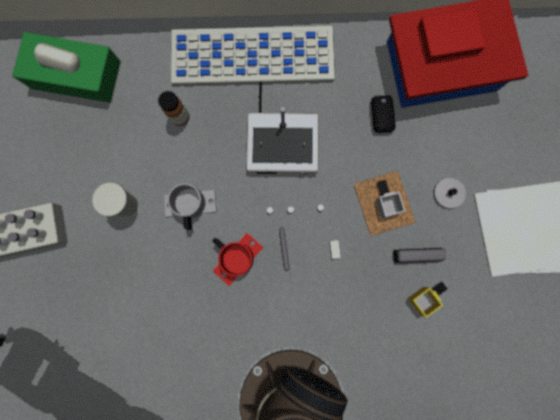

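View pics/wrist0.png

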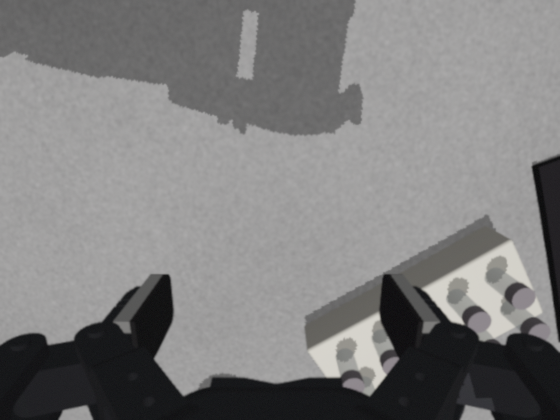

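Run:
```python
from h import *
d=snap('top'); im=d['img'][:,:,::-1]
cv2.imwrite('pics/top1.png',cv2.resize(im[90:300,150:350],None,fx=3.8,fy=2.85,interpolation=3) if 0 else cv2.resize(im[90:290,150:350],(600,600),interpolation=3))
cv2.imwrite('pics/top2.png',cv2.resize(im[150:330,340:500],(533,600),interpolation=3))
for n,uv,z in [('jar',(186,200),.073),('cup',(391,204),.05),('lid',(450,193),.012),('p',(270,210),.016),('p',(291,210),.016),('p',(321,208),.016),('mill',(283,142),.045)]:
    print(n,onz(d,uv,z).round(4))
```

```text
jar [0.4853 0.2361 0.073 ]
cup [ 0.467  -0.2571  0.05  ]
lid [ 0.4961 -0.4172  0.012 ]
p [0.4632 0.038  0.016 ]
p [ 0.462  -0.0147  0.016 ]
p [ 0.4652 -0.0902  0.016 ]
mill [0.6298 0.0014 0.045 ]
```

View pics/top1.png

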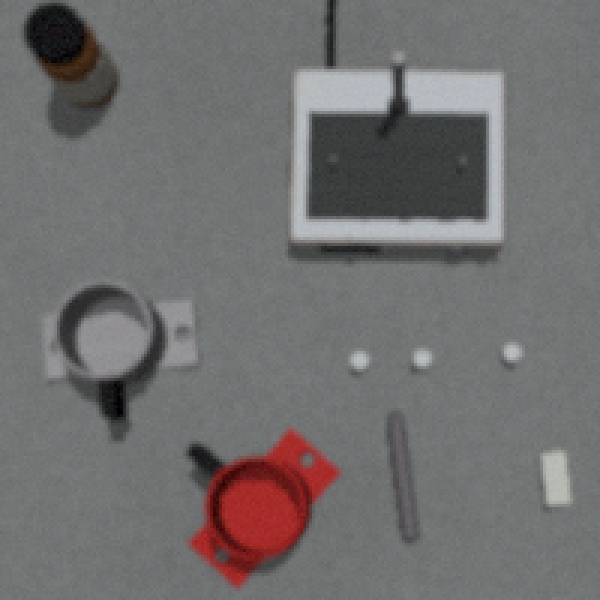

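View pics/top2.png

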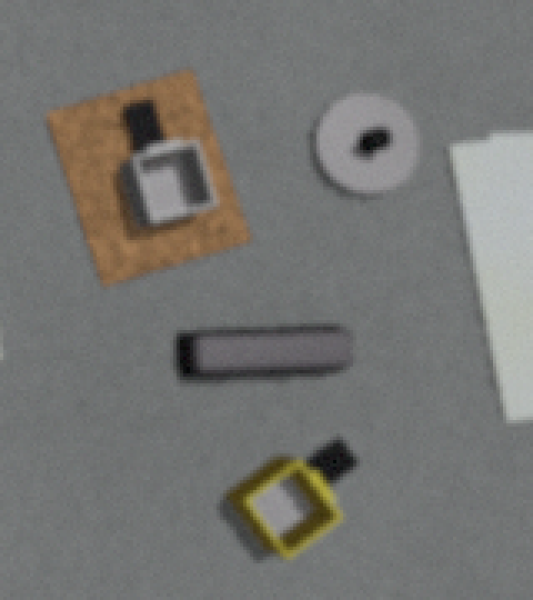

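```bash
cat >> h.py <<'E'
def to(x,y,z,ang=None,o=None):
    """shift numbers for target TCP and angle (deg) of tool y from world +x"""
    o=o or ctrl.get_obs(); M=R.from_quat(np.array(o['orientation'])[[1,2,3,0]]).as_matrix()
    s=M.T@(np.array([x,y,z])-o['tool_pos'])*100
    cur=np.degrees(np.arctan2(M[1,1],M[0,1])); 
    w=0 if ang is None else -np.radians((ang-cur+180)%360-180)
    print('MOVE',s.round(2),'yaw',round(w,3),'cur ang',round(cur,2))
E
python3 - <<'E'
from h import *
d=snap('wrist')
c,v=ray(d,(280,210)); print(c,v/np.linalg.norm(v))
to(.40,.235,.28,90)
t=snap('top');s=snap('scene')
def c(d,b,z0,n):
    u0,v0,u1,v1=b
    cv2.imwrite('pics/'+n,cv2.resize(d['img'][v0:v1,u0:u1,::-1],None,fx=6,fy=6,interpolation=2))
c(s,(210,130,310,230),0,'sc1.png')
E
```

```text
[0.15677377 0.60929698 0.37297197] [ 0.24409203 -0.08237235 -0.96624732]
MOVE [ -4.89 -26.33  29.06] yaw -0.363 cur ang 69.21
```

View pics/sc1.png

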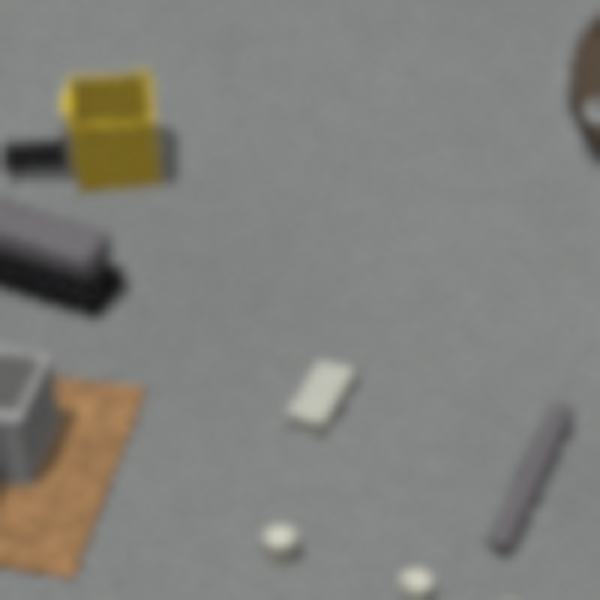

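Candidates in the top view:
- Jar: steel (186,200), or the red one (236,260), which is excluded.
- Cup: aluminium on the cork (391,204), or the yellow one (427,302), which is excluded.
- Pellets: three white dots at (270,210), (291,210) and (321,208), or the eraser (335,250) and the white knobbed box on the left, which are not pellets.
- Lid: (450,193).

The crops confirm these choices. I'll move to look at the steel jar first.

>>> servo_tool:
  plan:
    - [-4.9,-26.3,29.1,-0.363,4]
    - [-4.9,-26.3,29.1,-0.363,4]
    - [-4.9,-26.3,29.1,-0.363,4]
    - [-4.9,-26.3,29.1,-0.363,4]
    - [-4.9,-26.3,29.1,-0.363,4]
    - [-4.9,-26.3,29.1,-0.363,4]
    - [-4.9,-26.3,29.1,-0.363,4]
    - [-4.9,-26.3,29.1,-0.363,4]

```text
time: 1.35
tool_pos: [0.4011, 0.2341, 0.2805]
orientation: [0.707, 0.001, 0.707, -0.001]
contact_force: [0.9, 0.4, 0.4]
opening: 0.47
```

Run:
```python
from h import *
show(); d=snap('wrist','w1.png'); t=snap('top','t3.png')
```

```text
t 1.35 p [0.4011 0.2341 0.2805] q [ 0.7073  0.0009  0.7069 -0.0008] op 0.47 F [0.9 0.4 0.4] j [ 0.386  0.206  1.867 -0.     1.069 -1.182]
```

View pics/w1.png

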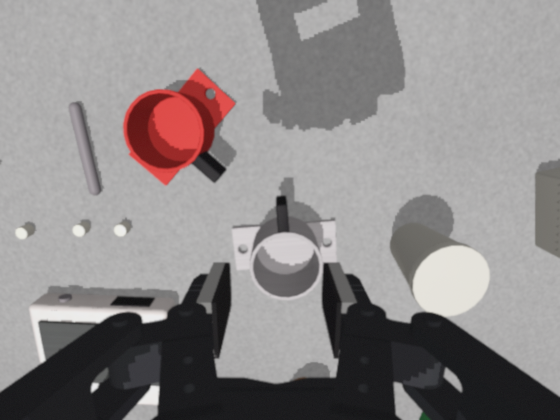

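Run:
```python
from h import *
d=snap('wrist'); im=d['img']
cv2.imwrite('pics/w1c.png',cv2.resize(im[180:310,215:355,::-1],None,fx=4.5,fy=4.5,interpolation=2))
for n,uv,z in [('hole',(243,249),.008),('hole',(327,242),.008),('griptop',(282,199),.072),('rim',(286,266),.073)]: print(n,onz(d,uv,z).round(4))
```

```text
hole [0.4916 0.1937 0.008 ]
hole [0.4823 0.2987 0.008 ]
griptop [0.4123 0.2413 0.072 ]
rim [0.4858 0.2459 0.073 ]
```

View pics/w1c.png

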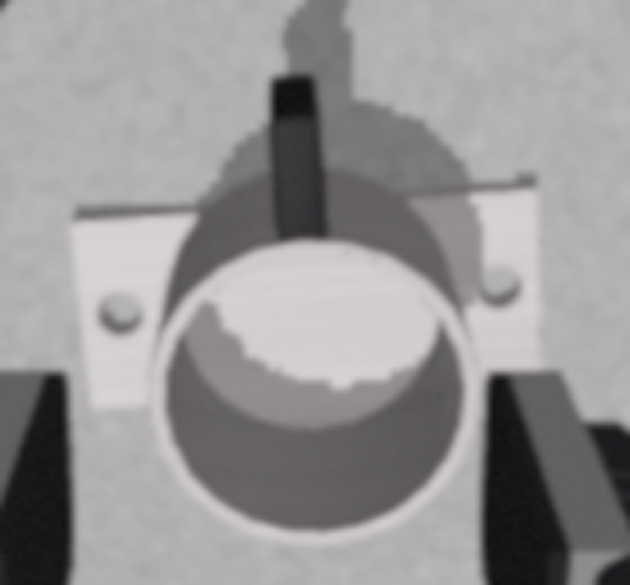

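Run:
```python
from h import *
d=snap('wrist'); s=4.5;f=lambda a,b:(215+a/s-.4,180+b/s-.4)
a=onz(d,f(122,312),.008);b=onz(d,f(499,285),.008);g=onz(d,f(296,118),.072);g2=onz(d,f(300,236),.072)
rm=onz(d,f(314,388),.073)
m=(a+b)/2; yaw=np.degrees(np.arctan2(-(b-a)[0],(b-a)[1]))
print(a,b,np.linalg.norm(b-a),m,yaw,'griptop',g,g2,rm)
for c in (m,rm):
  w=np.radians(yaw); print('grip',c[:2]+np.array([-np.cos(w),-np.sin(w)])*.057)
# mill from this view and top
t=snap('top')
for n,uv in [('peg',(261,143.3)),('peg',(303.7,143.3))]: print(n,onz(t,uv,.061))
print('post',onz(t,(282.7,109),.156))
c=ray(t,(280,210))[0];print(c)
im=t['img'];cv2.imwrite('pics/t4.png',cv2.resize(im[90:190,235:335,::-1],None,fx=6,fy=6,interpolation=2))
```

```text
[0.49126763 0.19241621 0.008     ] [0.48319769 0.29723527 0.008     ] 0.10512925852433279 [0.48723266 0.24482574 0.008     ] 4.402475789039022 griptop [0.4192665  0.23996228 0.072     ] [0.44752283 0.24099909 0.072     ] [0.48537585 0.24449931 0.073     ]
grip [0.43040084 0.2404503 ]
grip [0.42854403 0.24012387]
peg [0.62323764 0.05555947 0.061     ]
peg [ 0.62065248 -0.04916143  0.061     ]
post [0.67401107 0.00105579 0.156     ]
[0.34302283 0.00858467 1.04797375]
```

View pics/t4.png

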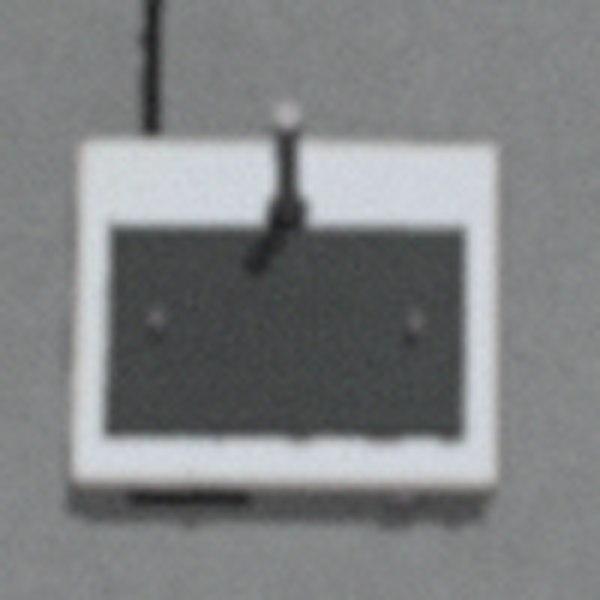

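Run:
```python
from h import *
d=snap('wrist');t=snap('top');s=snap('scene')
for uv in [(22,232),(79,230),(121,229)]: print(onz(d,uv,.012))
for uv in [(270,210),(291,210),(321,208)]: print('t',onz(t,uv,.012))
for uv in [(257,220),(279,227),(295,233)]: print('s',onz(s,uv,.012))
P=[.4863,.2446,.073]
for x,n in((d,'w'),(t,'t'),(s,'s')): print(n,proj(x,[P,[.622,.003,.061]]))
show()
im=t['img'];cv2.imwrite('pics/t5.png',cv2.resize(im[160:240,150:230,::-1],None,fx=6,fy=6,interpolation=2))
```

```text
[ 0.46845424 -0.08452834  0.012     ]
[ 0.46547784 -0.00928011  0.012     ]
[0.46398326 0.04437619 0.012     ]
t [0.46368577 0.03814322 0.012     ]
t [ 0.46243091 -0.01481513  0.012     ]
t [ 0.4657162  -0.09058568  0.012     ]
s [ 0.46946119 -0.08298929  0.012     ]
s [ 0.46551806 -0.01019864  0.012     ]
s [0.46594569 0.04277628 0.012     ]
w [[284.23829106 266.73143617]
 [ 88.40717391 362.10005293]]
t [[182.42881343 199.6752951 ]
 [282.42378601 143.27801684]]
s [[360.62932835 248.52763089]
 [256.93917799 256.31182329]]
t 1.75 p [0.4002 0.2357 0.2801] q [ 7.070e-01 -6.000e-04  7.072e-01  4.000e-04] op 0.468 F [-0.1  0.8  0.3] j [ 0.39   0.207  1.867 -0.     1.069 -1.182]
```

View pics/t5.png

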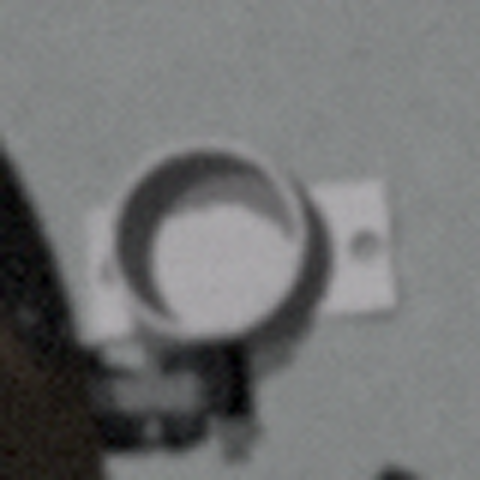

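Run:
```python
from h import *
d=snap('wrist')
print(onz(d,(280,210),.0))
show();to(.4295,.2405,.034,94.4)
```

```text
[0.44288636 0.24033913 0.        ]
t 1.8 p [0.4002 0.2356 0.2801] q [ 7.070e-01 -5.000e-04  7.072e-01  4.000e-04] op 0.467 F [-0.5  0.3  0.3] j [ 0.39   0.207  1.867 -0.     1.069 -1.182]
MOVE [24.61  0.49  2.93] yaw -0.076 cur ang 90.07
```

>>> servo_tool:
  plan:
    - [10,0.5,2.9,-0.076,4]
    - [10,0.5,2.9,-0.076,4]
    - [15,0.5,2.9,-0.076,4]
    - [19,0.5,2.9,-0.076,4]
    - [19,0.5,2.9,-0.076,4]
    - [19,0.5,2.9,-0.076,4]

```text
time: 2.55
tool_pos: [0.4297, 0.241, 0.0913]
orientation: [0.707, -0.027, 0.706, 0.027]
contact_force: [0.1, 0.5, 0.0]
opening: 0.47
```

Run:
```python
from h import *
d=snap('wrist','w2.png')
show();to(.4295,.2405,.034,94.4)
```

```text
t 2.6 p [0.4299 0.241  0.0917] q [ 0.7072 -0.0272  0.7059  0.0276] op 0.467 F [-0.8  0.7  0.7] j [ 0.377  0.512  2.019 -0.     0.609 -1.271]
MOVE [ 5.77 -0.05 -0.05] yaw 0.001 cur ang 94.44
```

View pics/w2.png

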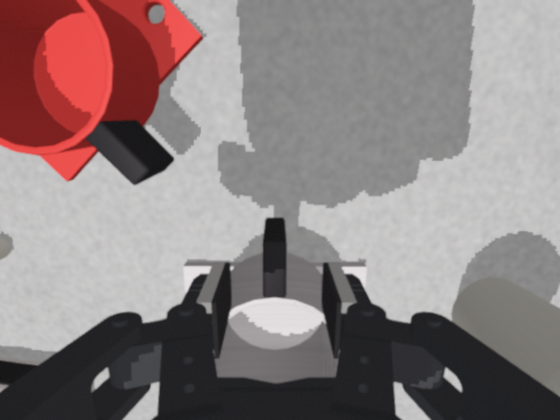

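>>> servo_tool:
  plan:
    - [3,0,0,0,4]
    - [5.7,0,0,0,4]
    - [5.7,0,0,0,4]
    - [5.7,0,0,0,0.5]
    - [5.7,0,0,0,0.5]
    - [5.7,0,0,0,0.5]
    - [5.7,0,0,0,0.5]
    - [5.7,0,0,0,0.5]
  squeeze: 60

```text
time: 3.6
tool_pos: [0.4306, 0.2413, 0.0362]
orientation: [0.708, -0.027, 0.705, 0.028]
contact_force: [-0.2, -0.9, 7.7]
opening: 0.132
```

>>> servo_tool:
  plan:
    - [0,0,0,0,0.5]
    - [-3,0,0,0,0.5]
    - [-8,0,0,0,0.5]
    - [-13,0,0,0,0.5]
    - [-18,0,0,0,0.5]
    - [-18,0,0,0,0.5]
    - [-18,0,0,0,0.5]

```text
time: 4.47
tool_pos: [0.4292, 0.2408, 0.2157]
orientation: [0.708, -0.027, 0.705, 0.028]
contact_force: [0.3, -0.1, -2.4]
opening: 0.132
```

Run:
```python
from h import *
d=snap('wrist','w3.png')
show();to(.52,.009,.23,90)
```

```text
t 4.53 p [0.4291 0.2407 0.2151] q [ 0.7074 -0.0271  0.7058  0.0276] op 0.127 F [-0.4  0.3 -2.7] j [ 0.377  0.322  1.898 -0.     0.919 -1.271]
MOVE [ -1.48 -23.8    7.27] yaw 0.077 cur ang 94.43
```

View pics/w3.png

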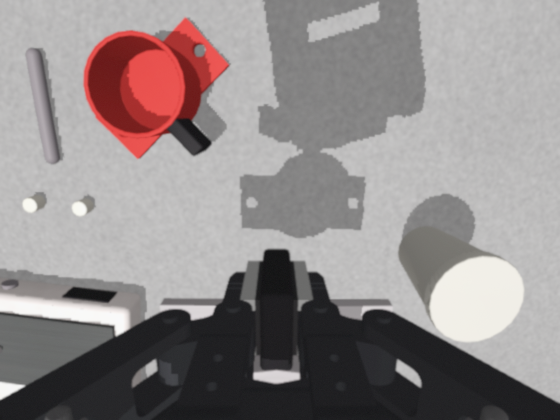

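>>> servo_tool:
  plan:
    - [-3,-3,12.5,0.077,0.5]
    - [-3,-3,12.5,0.077,0.5]
    - [-3,-3,12.5,0.077,0.5]
    - [-3,-3,12.5,0.077,0.5]
    - [-3,-3,12.5,0.077,0.5]
    - [-3,-3,12.5,0.077,0.5]

```text
time: 5.28
tool_pos: [0.5551, 0.2208, 0.2453]
orientation: [0.708, -0.0, 0.707, 0.001]
contact_force: [0.1, -0.3, -2.6]
opening: 0.129
```

Run:
```python
from h import *
d=snap('wrist','w4.png')
show()
```

```text
t 5.33 p [0.5553 0.2208 0.2454] q [ 7.078e-01 -1.000e-04  7.064e-01  6.000e-04] op 0.135 F [ 0.3  0.7 -2.7] j [ 0.268  0.437  1.613  0.     1.09  -1.304]
```

View pics/w4.png

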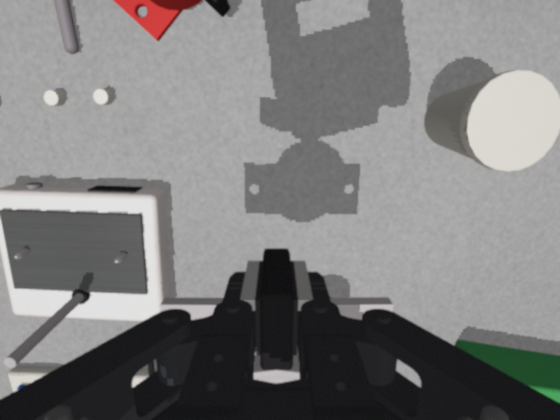

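Run:
```python
from h import *
d=snap('wrist'); im=d['img']
cv2.imwrite('pics/w4c.png',cv2.resize(im[170:380,0:180,::-1],None,fx=2.8,fy=2.8,interpolation=2))
cv2.imwrite('pics/w4d.png',cv2.resize(im[235:275,0:150,::-1],None,fx=5,fy=5,interpolation=2))
```

```text
(no output)
```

View pics/w4c.png

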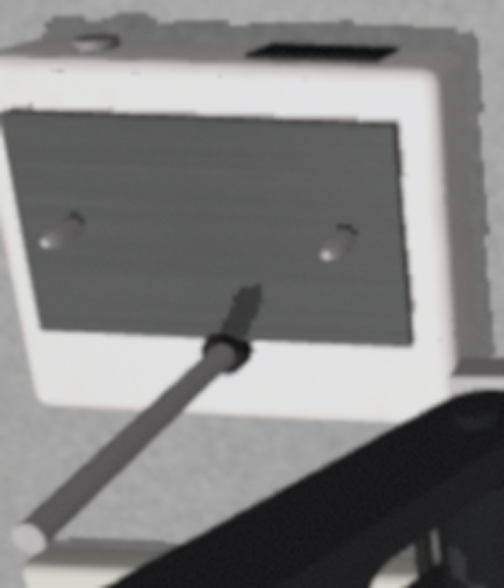

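View pics/w4d.png

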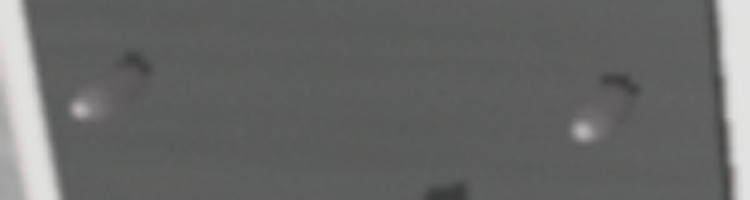

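Run:
```python
from h import *
d=snap('wrist'); show()
a=onz(d,(16,256.2),.061);b=onz(d,(116,260.6),.061);p=onz(d,(10.3,361.7),.156)
m=(a+b)/2;y=np.arctan2(-(b-a)[0],(b-a)[1])
print(a,b,np.linalg.norm(b-a),m,np.degrees(y)); print('post',p,'seat from post',p[:2]-.051*np.array([np.cos(y),np.sin(y)]))
f=lambda a,b:onz(d,(a/2.8-.35,170+b/2.8-.35),.045)
c=[f(4,112),f(398,124),f(412,343),f(42,328)]; print(np.round(c,4)); 
e=c[1]-c[0];print(np.degrees(np.arctan2(-e[0],e[1])));e=c[2]-c[3];print(np.degrees(np.arctan2(-e[0],e[1])))
for n in('top','scene'):
  x=snap(n); print(n,proj(x,[a,b,p]))
```

```text
t 5.42 p [0.5556 0.2207 0.2455] q [ 7.080e-01 -0.000e+00  7.062e-01  6.000e-04] op 0.134 F [ 0.1 -0.4 -2.8] j [ 0.268  0.437  1.612  0.     1.09  -1.304]
[ 0.62231907 -0.04624437  0.061     ] [0.62622808 0.05899486 0.061     ] 0.10531180244983455 [0.62427357 0.00637525 0.061     ] -2.1272192743634766
post [0.67516454 0.00500043 0.156     ] seat from post [0.62419969 0.00689347]
[[ 0.5771 -0.0647  0.045 ]
 [ 0.5817  0.0844  0.045 ]
 [ 0.6701  0.0802  0.045 ]
 [ 0.6657 -0.0691  0.045 ]]
-1.7705470543129211
-1.6856909722204536
top [[302.49048912 142.66765686]
 [259.58022087 142.14805421]
 [280.92814644 108.54701237]]
scene [[240.87683111 249.98125768]
 [274.97091027 264.99247296]
 [245.08052083 248.5759197 ]]
```

Run:
```python
from h import *
d=snap('wrist'); im=d['img']
cv2.imwrite('pics/w4e.png',cv2.resize(im[285:315,150:250,::-1],None,fx=7,fy=7,interpolation=2))
cv2.imwrite('pics/w4f.png',cv2.resize(im[285:315,310:410,::-1],None,fx=7,fy=7,interpolation=2))
s=snap('scene');cv2.imwrite('pics/s4.png',cv2.resize(s['img'][180:300,280:400,::-1],None,fx=5,fy=5,interpolation=2))
```

```text
(no output)
```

View pics/w4e.png

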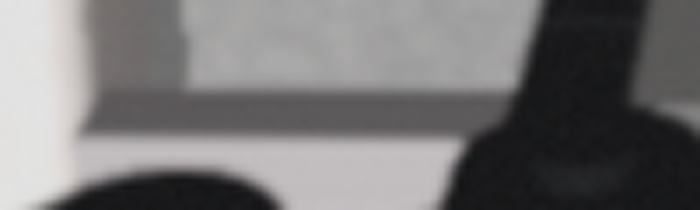

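View pics/w4f.png

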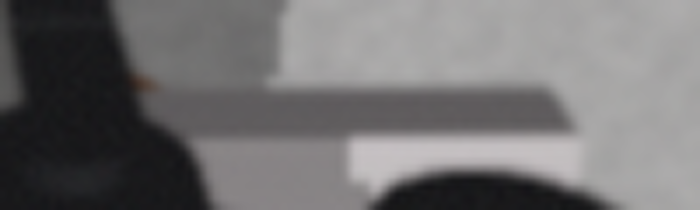

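View pics/s4.png

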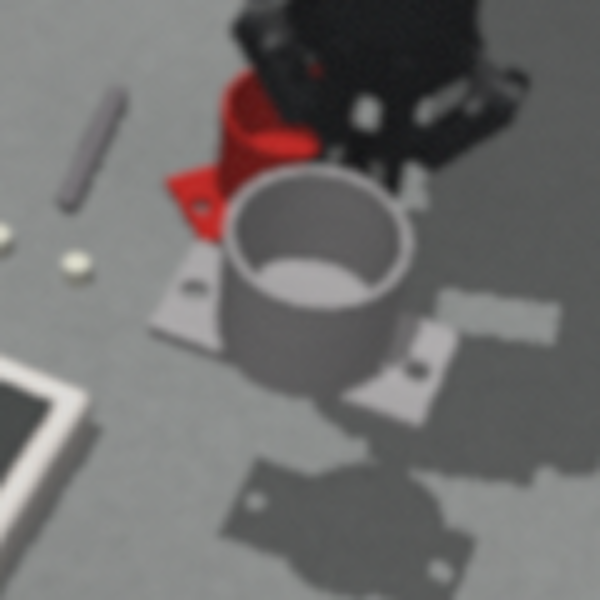

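Run:
```python
from h import *
d=snap('wrist'); o=show(); T=np.array(o['tool_pos'])
for l,r,dz in [((161,303.7),(391.9,303.6),.008),((163.9,297.9),(388.6,297.3),0)]:
  for z in (.2085,):
    a=onz(d,l,z+dz);b=onz(d,r,z+dz); m=(a+b)/2
    yaw=np.arctan2(-(b-a)[0],(b-a)[1])
    print(a-T,b-T,'len',np.linalg.norm(b-a),'yaw',np.degrees(yaw),'orig rel',m[:2]+.028*np.array([np.cos(yaw),np.sin(yaw)])-T[:2])
# front-front gap at true length 128
s=snap('scene'); 
f=lambda a,b:(280+a/5-.4,180+b/5-.4)
h1=onz(s,f(193,287),.217);h2=onz(s,f(417,371),.217);print('scene holes',h1,h2,np.linalg.norm(h1-h2),(h1+h2)/2-T)
```

```text
t 5.67 p [0.5559 0.2205 0.2455] q [7.079e-01 2.000e-04 7.063e-01 4.000e-04] op 0.128 F [-0.6  0.4 -3.1] j [ 0.267  0.438  1.611  0.     1.09  -1.304]
[ 0.02911966 -0.06302458 -0.02897676] [ 0.02905368  0.06345966 -0.02897676] len 0.1264842510727219 yaw 0.029888401797645174 orig rel [0.05708667 0.00023215]
[ 0.03000966 -0.0639343  -0.03697676] [ 0.02961936  0.06412514 -0.03697676] len 0.12806003092358767 yaw 0.17462687176131345 orig rel [0.05781438 0.00018076]
scene holes [0.61299538 0.16623969 0.217     ] [0.61443674 0.27387094 0.217     ] 0.10764090804948803 [ 0.0577803  -0.00044087 -0.02847676]
```

Run:
```python
from h import *
show();to(.5668,.0085,.25,88.1)
```

```text
t 5.72 p [0.556  0.2205 0.2454] q [7.079e-01 2.000e-04 7.063e-01 4.000e-04] op 0.134 F [ 0.5  0.5 -3.8] j [ 0.267  0.438  1.611  0.     1.09  -1.304]
MOVE [ -0.47 -21.2    1.08] yaw 0.033 cur ang 90.02
```

>>> servo_tool:
  plan:
    - [-0.5,-21.2,1.1,0.033,0.5]
    - [-0.5,-21.2,1.1,0.033,0.5]
    - [-0.5,-21.2,1.1,0.033,0.5]
    - [-0.5,-21.2,1.1,0.033,0.5]
    - [-0.5,-21.2,1.1,0.033,0.5]
    - [-0.5,-21.2,1.1,0.033,0.5]
    - [-0.5,-21.2,1.1,0.033,0.5]

```text
time: 6.6
tool_pos: [0.567, 0.0096, 0.2503]
orientation: [0.708, 0.011, 0.706, -0.011]
contact_force: [-0.2, 0.0, -3.5]
opening: 0.129
```

Run:
```python
from h import *
show();to(.5668,.0085,.12,88.1)
```

```text
t 6.6 p [0.567  0.0096 0.2503] q [ 0.7078  0.0114  0.7062 -0.0107] op 0.129 F [-0.2  0.  -3.5] j [-1.000e-01  3.880e-01  1.681e+00  1.000e-03  1.070e+00 -1.640e+00]
MOVE [13.03 -0.12 -0.05] yaw 0.002 cur ang 88.21
```

>>> servo_tool:
  plan:
    - [5,-0.1,0,0,0.5]
    - [10,-0.1,0,0,0.5]
    - [13,-0.1,0,0,0.5]
    - [13,-0.1,0,0,0.5]
    - [13,-0.1,0,0,0.5]

```text
time: 7.22
tool_pos: [0.568, 0.0091, 0.1215]
orientation: [0.708, 0.011, 0.706, -0.011]
contact_force: [-0.2, 0.7, -2.4]
opening: 0.13
```

Run:
```python
from h import *
show();to(.5668,.0085,.0815,88.1)
d=snap('wrist','w5.png');s=snap('scene');cv2.imwrite('pics/s5.png',cv2.resize(s['img'][190:310,200:320,::-1],None,fx=5,fy=5,interpolation=2))
# predicted pegs in scene
print(proj(s,[[.6222,-.0462,.061],[.6262,.059,.061]]))
```

```text
t 7.22 p [0.568  0.0091 0.1215] q [ 0.7084  0.0111  0.7056 -0.0105] op 0.13 F [-0.2  0.7 -2.4] j [-0.101  0.545  1.815  0.002  0.778 -1.642]
MOVE [ 4.   -0.07 -0.13] yaw 0.003 cur ang 88.25
[[240.91319628 249.9556334 ]
 [274.97752587 264.9853049 ]]
```

View pics/w5.png

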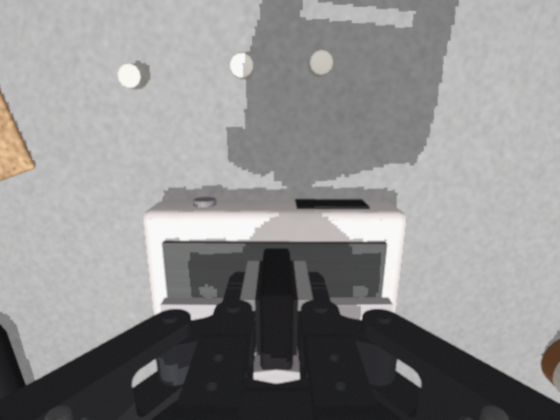

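View pics/s5.png

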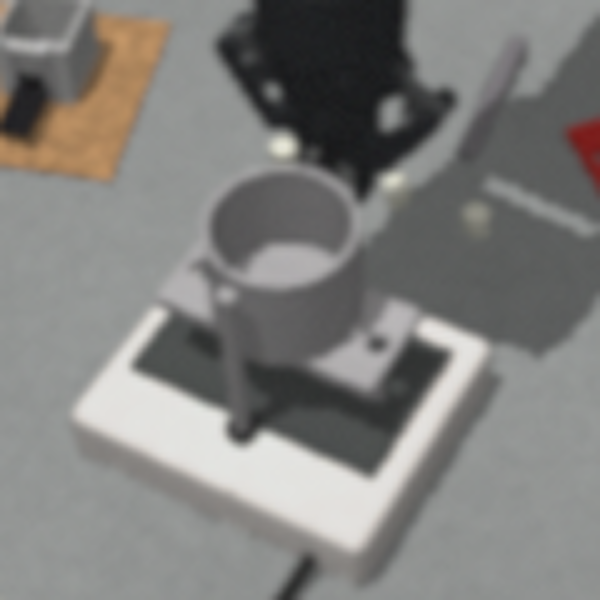

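>>> servo_tool:
  plan:
    - [1,-0.07,-0.12,0,0.5]
    - [2,-0.07,-0.12,0,0.5]
    - [2.5,-0.07,-0.12,0,0.5]
    - [3.0,-0.07,-0.12,0,0.5]
    - [3.4,-0.07,-0.12,0,0.5]

```text
time: 7.95
tool_pos: [0.5669, 0.0082, 0.0875]
orientation: [0.709, 0.011, 0.705, -0.011]
contact_force: [-0.3, -0.5, -3.4]
opening: 0.134
```

>>> servo_tool:
  plan:
    - [0.3,0,0,0,0.5]
    - [0.5,0,0,0,0.5]
    - [0.5,0,0,0,0.5]

```text
time: 8.32
tool_pos: [0.567, 0.0082, 0.0824]
orientation: [0.709, 0.011, 0.705, -0.011]
contact_force: [-0.7, 0.1, -2.9]
opening: 0.136
```

Run:
```python
from h import *
show();to(.5668,.0085,.0815,88.1)
d=snap('wrist','w6.png');s=snap('scene');cv2.imwrite('pics/s6.png',cv2.resize(s['img'][190:310,200:320,::-1],None,fx=5,fy=5,interpolation=2))
```

```text
t 8.32 p [0.567  0.0082 0.0824] q [ 0.7087  0.0112  0.7054 -0.0106] op 0.136 F [-0.7  0.1 -2.9] j [-0.102  0.601  1.845  0.002  0.691 -1.644]
MOVE [ 0.09  0.02 -0.02] yaw 0.002 cur ang 88.23
```

View pics/s6.png

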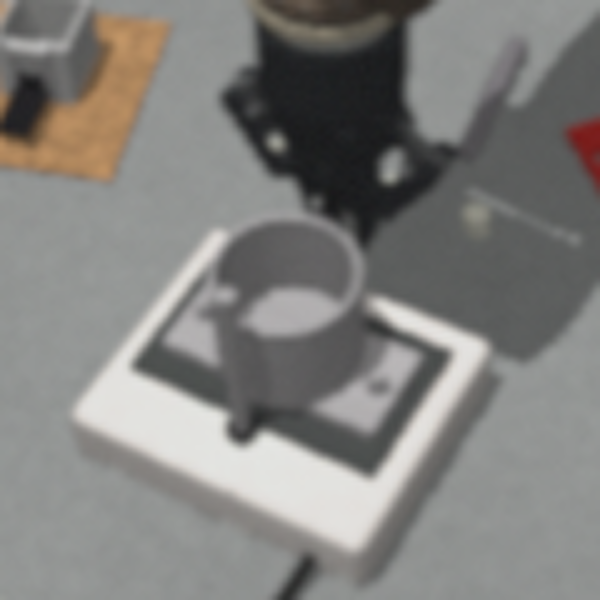

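>>> servo_tool:
  plan:
    - [0.15,0,0,0,0.5]
    - [0.25,0,0,0,0.5]
    - [0.25,0,0,0,0.5]

```text
time: 8.8
tool_pos: [0.567, 0.0083, 0.0813]
orientation: [0.709, 0.011, 0.705, -0.011]
contact_force: [-7.2, 0.4, 11.9]
opening: 0.139
```

Contact. I'll release and go up.

>>> servo_tool:
  plan:
    - [0,0,0,0,3]
    - [0,0,0,0,3]
    - [0,0,0,0,3]
    - [-4,0,0,0,3]
    - [-10,0,0,0,3]
    - [-16,0,-4,0,3]
    - [-18,0,-8,0,3]
    - [-18,0,-8,0,3]

```text
time: 9.8
tool_pos: [0.4845, 0.0108, 0.2632]
orientation: [0.71, 0.011, 0.704, -0.011]
contact_force: [0.6, 0.1, -0.2]
opening: 0.352
```

Run:
```python
from h import *
show()
d=snap('wrist','w7.png');s=snap('scene');cv2.imwrite('pics/s7.png',cv2.resize(s['img'][190:310,200:320,::-1],None,fx=5,fy=5,interpolation=2))
```

```text
t 9.8 p [0.4845 0.0108 0.2632] q [ 0.7104  0.0109  0.7036 -0.0107] op 0.352 F [ 0.6  0.1 -0.2] j [-1.150e-01  2.520e-01  1.854e+00  1.000e-03  1.026e+00 -1.656e+00]
```

View pics/s7.png

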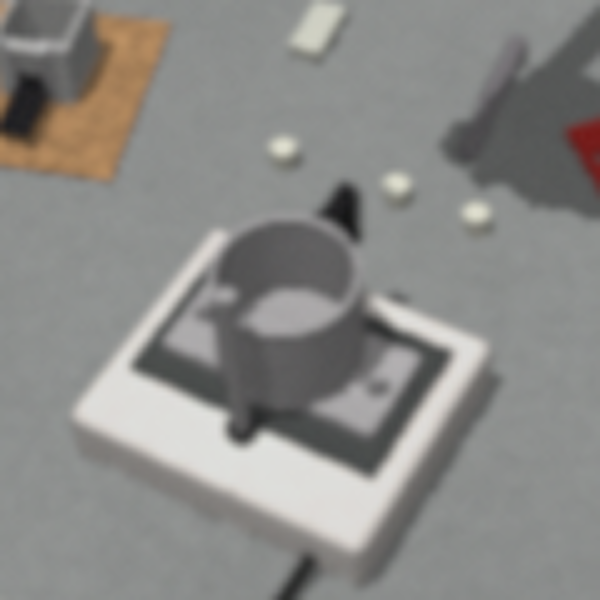

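View pics/w7.png

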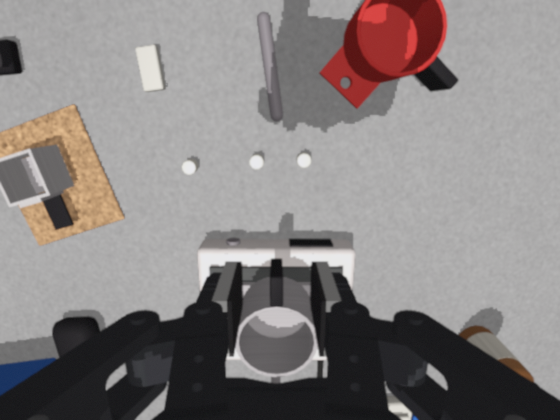

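```bash
cat >> h.py <<'E'
def pellets(d,z=.010,roi=None):
    im=d['img'].astype(int); m=((im.min(2)>205)).astype(np.uint8)
    n,l,st,c=cv2.connectedComponentsWithStats(m); out=[]
    for i in range(1,n):
        if 25<st[i,4]<900 and .6<st[i,2]/st[i,3]<1.6:
            p=onz(d,c[i],z); out.append((c[i].round(1),st[i,4],p.round(4)))
    return out
E
python3 - <<'E'
from h import *
d=snap('wrist');show()
for r in pellets(d): print(r)
to(.466,.044,.15,90)
E
```

```text
t 9.95 p [0.4864 0.0105 0.2605] q [ 0.7091  0.0111  0.7049 -0.0107] op 0.351 F [ 0.  -0.2  0.4] j [-1.150e-01  2.590e-01  1.852e+00  1.000e-03  1.025e+00 -1.655e+00]
(array([303.9, 159.5]), np.int32(134), array([0.466, 0.042, 0.01 ]))
(array([256. , 161.1]), np.int32(139), array([ 0.4661, -0.0111,  0.01  ]))
(array([187.9, 166.6]), np.int32(135), array([ 0.4698, -0.0876,  0.01  ]))
(array([234.1, 356.6]), np.int32(58), array([ 0.7227, -0.0525,  0.01  ]))
(array([318.2, 356.8]), np.int32(55), array([0.7266, 0.059 , 0.01  ]))
MOVE [11.04  3.27 -2.21] yaw -0.031 cur ang 88.23
```

>>> servo_tool:
  plan:
    - [4,3.2,-2.1,0,3.5]
    - [10,3.2,-2.1,0,3.5]
    - [16,3.2,-2.1,0,3.5]
    - [18,3.2,-2.1,0,3.5]
    - [18,3.2,-2.1,0,3.5]

```text
time: 10.58
tool_pos: [0.467, 0.0433, 0.0781]
orientation: [0.707, 0.011, 0.707, -0.011]
contact_force: [0.5, 0.7, 0.6]
opening: 0.411
```

Run:
```python
from h import *
d=snap('wrist','w8.png');show()
for r in pellets(d): print(r)
to(.466,.042,.003)
```

```text
t 10.62 p [0.4676 0.0433 0.0795] q [ 0.7083  0.0111  0.7058 -0.0107] op 0.406 F [-0.2 -0.4  0.1] j [-4.900e-02  5.120e-01  2.084e+00  2.000e-03  5.430e-01 -1.590e+00]
(array([273.6, 231.1]), np.int32(448), array([0.4671, 0.0417, 0.01  ]))
(array([188.2, 233.9]), np.int32(441), array([ 0.4673, -0.0121,  0.01  ]))
(array([ 70.2, 242.3]), np.int32(401), array([ 0.4708, -0.0896,  0.01  ]))
(array([153.5, 401.3]), np.int32(270), array([ 0.5985, -0.0525,  0.01  ]))
MOVE [ 7.64 -0.14 -0.18] yaw 0 cur ang 88.23
```

View pics/w8.png

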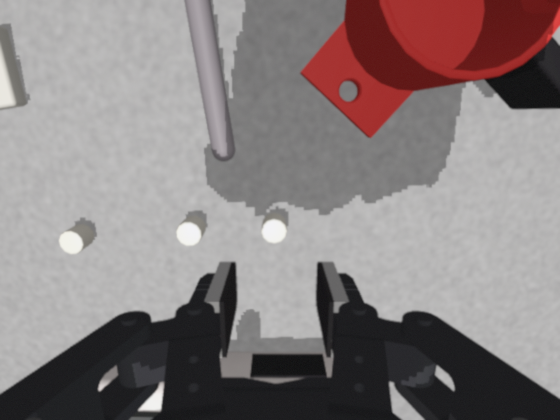

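>>> servo_tool:
  plan:
    - [4,-0.1,-0.1,0,3.5]
    - [7.6,-0.1,-0.1,0,3.5]
    - [7.6,-0.1,-0.1,0,3.5]
    - [7.6,-0.1,-0.1,0,0.8]
    - [7.6,-0.1,-0.1,0,0.8]
    - [7.6,-0.1,-0.1,0,0.8]
    - [7.6,-0.1,-0.1,0,0.8]
    - [1,-0.1,-0.1,0,0.8]
  squeeze: 30

```text
time: 11.62
tool_pos: [0.4653, 0.0423, 0.0639]
orientation: [0.706, 0.011, 0.708, -0.011]
contact_force: [0.1, 0.2, -0.3]
opening: 0.167
```

>>> servo_tool:
  plan:
    - [-5,0,0,0,0.8]
    - [-11,-5,0,0,0.8]
    - [-15,-11,-1,0,0.8]
    - [-15,-17,-3,0,0.8]
    - [-15,-17,-3,0,0.8]

```text
time: 12.25
tool_pos: [0.4298, -0.1291, 0.2158]
orientation: [0.707, 0.012, 0.707, -0.012]
contact_force: [0.3, -0.5, -0.4]
opening: 0.167
```

Run:
```python
from h import *
d=snap('wrist','w9.png');show()
to(.467,-.25,.15,90)
```

```text
t 12.3 p [ 0.4297 -0.13    0.2158] q [ 0.7064  0.0115  0.7076 -0.0121] op 0.165 F [-0.9 -1.4  0.8] j [-0.44   0.263  1.99  -0.002  0.89  -1.977]
MOVE [  6.58 -11.86   4.13] yaw -0.033 cur ang 88.09
```

View pics/w9.png

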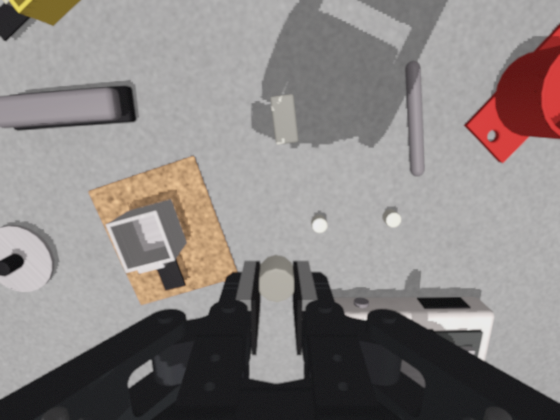

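Run:
```python
from h import *
d=snap('wrist');im=d['img']
cv2.imwrite('pics/w9c.png',cv2.resize(im[145:315,80:250,::-1],None,fx=3.5,fy=3.5,interpolation=2))
```

```text
(no output)
```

View pics/w9c.png

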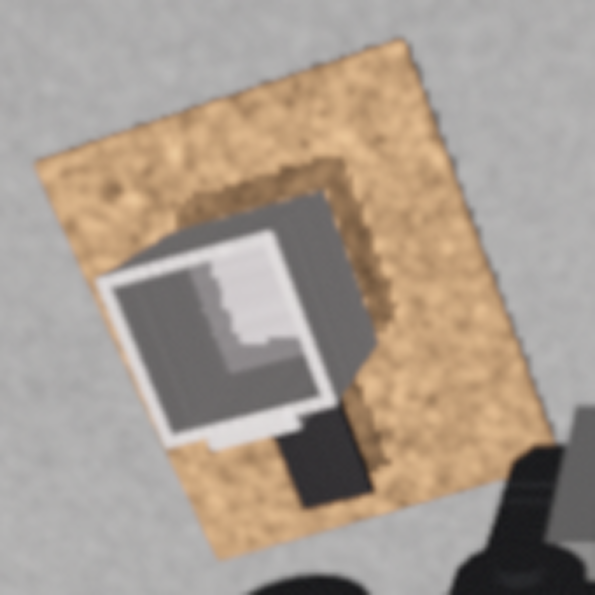

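Run:
```python
from h import *
d=snap('wrist')
f=lambda a,b,z:onz(d,(80+a/3.5-.35,145+b/3.5-.35),z)[:2]
c=[f(98,280,.052),f(272,232,.052),f(336,402,.052),f(168,446,.052)]
ctr=np.mean(c,0);print(np.round(c,4),'ctr',ctr)
for i in range(4):
  e=c[(i+1)%4]-c[i];print(np.linalg.norm(e).round(4),np.degrees(np.arctan2(e[1],e[0])).round(1))
t=(f(374,490,.016)+f(304,508,.016))/2;v=t-ctr;print('tab',t,v,np.linalg.norm(v),np.degrees(np.arctan2(v[1],v[0])))
m=[f(36,160,.004),f(404,38,.004),f(220,558,.004)];e1=m[2]-m[0];e2=m[1]-m[0]
print('mat',(m[1]+m[2])/2,np.linalg.norm(e1),np.linalg.norm(e2),np.degrees(np.arctan2(e1[1],e1[0])),np.degrees(np.arctan2(e2[1],e2[0])))
to(*ctr,.075)
```

```text
[[ 0.45   -0.2839]
 [ 0.4387 -0.236 ]
 [ 0.4862 -0.2248]
 [ 0.4977 -0.2725]] ctr [ 0.46812889 -0.25428044]
0.0492 103.3
0.0488 13.3
0.0491 -76.4
0.049 -166.5
tab [ 0.53297367 -0.2392716 ] [0.06484477 0.01500884] 0.0665590718104161 13.032081733713593
mat [ 0.47716529 -0.24646541] 0.13761694704349806 0.11731217138316594 15.47661142723236 105.42882743675125
MOVE [ 13.96 -12.56   4.24] yaw 0 cur ang 88.09
```

>>> servo_tool:
  plan:
    - [2,-6,2,0,0.8]
    - [6,-12.5,4.2,0,0.8]
    - [10,-12.5,4.2,0,0.8]
    - [12.5,-12.5,4.2,0,0.8]
    - [12.5,-12.5,4.2,0,0.8]
    - [12.5,-12.5,4.2,0,0.8]

```text
time: 13.15
tool_pos: [0.4685, -0.2531, 0.0906]
orientation: [0.706, 0.011, 0.708, -0.011]
contact_force: [0.0, -0.7, -0.2]
opening: 0.162
```

Run:
```python
from h import *
d=snap('wrist','w10.png');show()
to(.4682,-.2543,.060)
```

```text
t 13.2 p [ 0.4686 -0.2533  0.0909] q [ 0.7066  0.0112  0.7074 -0.0116] op 0.167 F [ 0.1 -1.1 -0.5] j [-6.190e-01  5.540e-01  1.922e+00 -2.000e-03  6.670e-01 -2.156e+00]
MOVE [ 3.09 -0.1  -0.03] yaw 0 cur ang 88.15
```

View pics/w10.png

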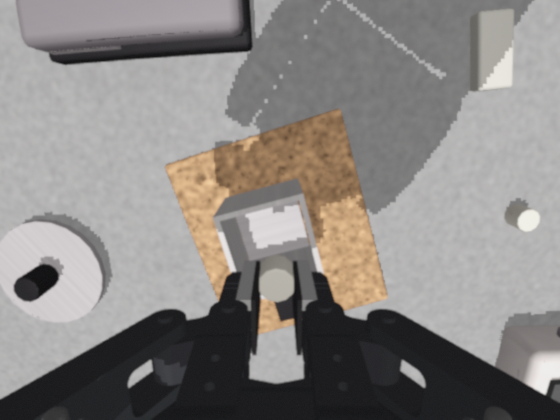

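>>> servo_tool:
  plan:
    - [2,-0.1,0,0,0.8]
    - [2.8,-0.1,0,0,0.8]
    - [2.8,-0.1,0,0,0.8]
    - [2.8,-0.1,0,0,2.6]
    - [2.8,-0.1,0,0,2.6]
    - [2.8,-0.1,0,0,2.6]
    - [-3,-0.1,0,0,3.5]
    - [-9,0,-1,0,3.5]

```text
time: 14.2
tool_pos: [0.4586, -0.2529, 0.182]
orientation: [0.706, 0.011, 0.708, -0.011]
contact_force: [1.0, -0.7, 0.8]
opening: 0.408
```

Run:
```python
from h import *
d=snap('wrist','w11.png');show()
for r in pellets(d): print(r)
to(.467,-.0116,.08,90)
```

```text
t 14.25 p [ 0.4595 -0.2538  0.1894] q [ 0.7089  0.0094  0.7051 -0.0132] op 0.407 F [ 0.7 -1.1  7.2] j [-6.300e-01  3.980e-01  1.856e+00 -2.000e-03  8.800e-01 -2.168e+00]
(array([539.5, 196.6]), np.int32(169), array([ 0.467 , -0.0059,  0.01  ]))
(array([459.9, 202.4]), np.int32(183), array([ 0.4703, -0.0827,  0.01  ]))
MOVE [10.81 24.29 -0.08] yaw -0.032 cur ang 88.17
```

View pics/w11.png

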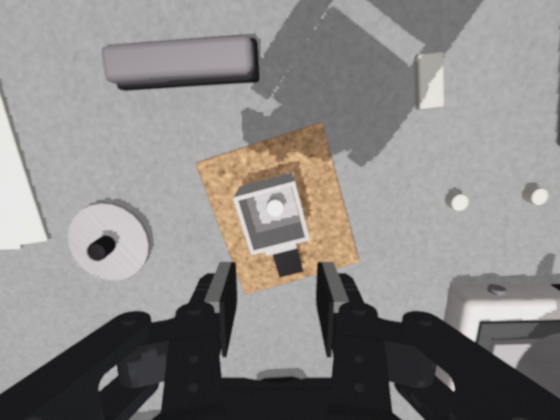

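Run:
```python
from h import *
show();to(.470,-.088,.08,90)
```

```text
t 14.25 p [ 0.4595 -0.2538  0.1894] q [ 0.7089  0.0094  0.7051 -0.0132] op 0.407 F [ 0.7 -1.1  7.2] j [-6.300e-01  3.980e-01  1.856e+00 -2.000e-03  8.800e-01 -2.168e+00]
MOVE [10.85 16.66  0.47] yaw -0.032 cur ang 88.17
```

>>> servo_tool:
  plan:
    - [0,6,0.5,0,3.5]
    - [2,12,0.5,0,3.5]
    - [7,16.7,0.5,0,3.5]
    - [11,16.7,0.5,0,3.5]
    - [11,16.7,0.5,0,3.5]
    - [11,16.7,0.5,0,3.5]

```text
time: 15.0
tool_pos: [0.4709, -0.0882, 0.0797]
orientation: [0.709, 0.009, 0.705, -0.013]
contact_force: [0.8, -0.1, 0.7]
opening: 0.406
```

Run:
```python
from h import *
d=snap('wrist','w12.png');show()
for r in pellets(d): print(r)
to(.470,-.088,.003)
```

```text
t 15.05 p [ 0.4711 -0.0884  0.08  ] q [ 0.7096  0.0094  0.7044 -0.0137] op 0.412 F [-0.3 -1.2  0.4] j [-0.322  0.519  2.063 -0.007  0.551 -1.854]
(array([402.4, 220.7]), np.int32(403), array([ 0.4675, -0.0091,  0.01  ]))
(array([279.9, 229.1]), np.int32(437), array([ 0.4707, -0.0862,  0.01  ]))
(array([545.9, 379.3]), np.int32(462), array([0.5968, 0.1113, 0.01  ]))
(array([393.8, 391.6]), np.int32(92), array([ 0.6009, -0.0052,  0.01  ]))
MOVE [ 7.7   0.08 -0.17] yaw 0 cur ang 88.13
```

>>> servo_tool:
  plan:
    - [4,0.15,-0.1,0,3.5]
    - [7.6,0.15,-0.1,0,3.5]
    - [7.6,0.15,-0.1,0,3.5]
    - [7.6,0.15,-0.1,0,0.8]
    - [7.6,0.15,-0.1,0,0.8]
    - [7.6,0.15,-0.1,0,0.8]
    - [7.6,0.15,-0.1,0,0.8]
    - [1,0.1,-0.1,0,0.8]

```text
time: 16.05
tool_pos: [0.469, -0.0872, 0.0648]
orientation: [0.707, 0.01, 0.707, -0.013]
contact_force: [1.0, -0.4, 0.6]
opening: 0.168
```

>>> servo_tool:
  plan:
    - [-4,0,0,0,0.8]
    - [-6,-6,0,0,0.8]
    - [-6,-12,0,0,0.8]
    - [-6,-16.5,0,0,0.8]
    - [-6,-16.5,0,0,0.8]
    - [-6,-16.5,0,0,0.8]

```text
time: 16.8
tool_pos: [0.4633, -0.2514, 0.126]
orientation: [0.707, 0.01, 0.707, -0.013]
contact_force: [0.4, -0.5, 0.7]
opening: 0.164
```

Run:
```python
from h import *
d=snap('wrist','w13.png');show()
for r in pellets(d): print(r)
to(.4735,-.2530,.062)
```

```text
t 16.85 p [ 0.4634 -0.251   0.1259] q [ 0.7073  0.0101  0.7067 -0.0129] op 0.169 F [-0.1  0.3 -0.3] j [-0.62   0.492  1.911 -0.004  0.736 -2.156]
(array([467.9,  84.1]), np.int32(559), array([ 0.3757, -0.1148,  0.01  ]))
(array([109.8, 274. ]), np.int32(49), array([ 0.5118, -0.3885,  0.01  ]))
(array([103.9, 279.7]), np.int32(44), array([ 0.5167, -0.3943,  0.01  ]))
MOVE [ 6.4  -0.14  1.01] yaw 0 cur ang 88.14
```

View pics/w13.png

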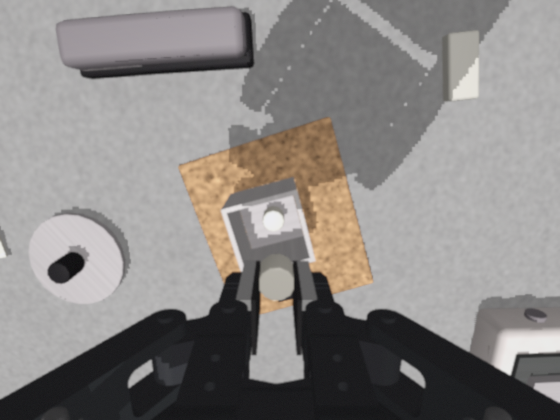

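>>> servo_tool:
  plan:
    - [3,-0.1,1.2,0,0.8]
    - [6.4,-0.1,1.2,0,0.8]
    - [6.4,-0.1,1.2,0,0.8]
    - [6.4,-0.1,1.2,0,2.6]
    - [6.4,-0.1,1.2,0,2.6]
    - [6.4,-0.1,1.2,0,2.6]
    - [1,-0.1,0,0,3.5]
    - [-6,0,-1,0,3.5]

```text
time: 17.85
tool_pos: [0.4537, -0.2504, 0.1789]
orientation: [0.707, 0.011, 0.707, -0.013]
contact_force: [0.1, 0.2, 0.4]
opening: 0.411
```

Run:
```python
from h import *
d=snap('wrist','w14.png');show()
for r in pellets(d): print(r)
to(.4675,-.010,.08,90)
```

```text
t 17.9 p [ 0.4551 -0.2515  0.1867] q [ 0.7097  0.0083  0.7043 -0.0146] op 0.411 F [ 2.1 -0.8  8.6] j [-0.631  0.394  1.873 -0.004  0.863 -2.167]
(array([539.8, 202.2]), np.int32(172), array([ 0.4669, -0.0058,  0.01  ]))
MOVE [10.46 24.27  0.37] yaw -0.032 cur ang 88.14
```

View pics/w14.png

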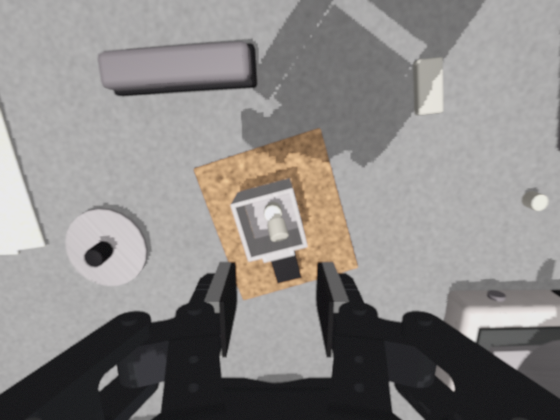

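>>> servo_tool:
  plan:
    - [0,6,0.4,0,3.5]
    - [0,12,0.4,0,3.5]
    - [2,18,0.4,0,3.5]
    - [7,24.2,0.4,0,3.5]
    - [10.5,24.2,0.4,0,3.5]
    - [10.5,24.2,0.4,0,3.5]
    - [10.5,24.2,0.4,0,3.5]

```text
time: 18.77
tool_pos: [0.4684, -0.0114, 0.0809]
orientation: [0.71, 0.008, 0.704, -0.015]
contact_force: [0.4, -0.6, 0.6]
opening: 0.406
```

Run:
```python
from h import *
d=snap('wrist','w15.png');show()
for r in pellets(d): print(r)
to(.467,-.010,.003)
```

```text
t 18.82 p [ 0.4686 -0.0116  0.0812] q [ 0.7105  0.0085  0.7034 -0.015 ] op 0.409 F [-0.1 -1.   0.5] j [-0.162  0.506  2.089 -0.015  0.536 -1.686]
(array([278. , 226.9]), np.int32(432), array([ 0.4673, -0.0108,  0.01  ]))
(array([395.4, 394.8]), np.int32(147), array([0.6028, 0.0733, 0.01  ]))
MOVE [ 7.82  0.22 -0.24] yaw 0 cur ang 88.09
```

>>> servo_tool:
  plan:
    - [4,0.15,-0.2,0,3.5]
    - [7.7,0.15,-0.2,0,3.5]
    - [7.7,0.15,-0.2,0,3.5]
    - [7.7,0.15,-0.2,0,0.8]
    - [7.7,0.15,-0.2,0,0.8]
    - [7.7,0.15,-0.2,0,0.8]
    - [7.7,0.15,-0.2,0,0.8]
    - [1,0.1,-0.1,0,0.8]

```text
time: 19.82
tool_pos: [0.4664, -0.0106, 0.065]
orientation: [0.708, 0.009, 0.706, -0.015]
contact_force: [1.4, -0.4, -0.2]
opening: 0.167
```

>>> servo_tool:
  plan:
    - [-4,0,0,0,0.8]
    - [-6,-6,0,0,0.8]
    - [-6,-12,0,0,0.8]
    - [-6,-18,0,0,0.8]
    - [-6,-24,0,0,0.8]
    - [-6,-24,0,0,0.8]
    - [-6,-24,0,0,0.8]

```text
time: 20.7
tool_pos: [0.4579, -0.2497, 0.1276]
orientation: [0.708, 0.009, 0.706, -0.015]
contact_force: [-0.7, 0.3, 0.7]
opening: 0.164
```

Run:
```python
from h import *
d=snap('wrist','w16.png');show()
for r in pellets(d): print(r)
to(.468,-.254,.062)
```

```text
t 20.75 p [ 0.4581 -0.2492  0.1275] q [ 0.7081  0.0088  0.7059 -0.0147] op 0.164 F [ 0.6  0.1 -0.3] j [-0.622  0.482  1.925 -0.007  0.727 -2.155]
(array([251.5, 226.8]), np.int32(858), array([ 0.4706, -0.2702,  0.01  ]))
(array([ 60.3, 238.9]), np.int32(49), array([ 0.476 , -0.4243,  0.01  ]))
(array([116.2, 262.5]), np.int32(39), array([ 0.4975, -0.3815,  0.01  ]))
(array([107.8, 274.1]), np.int32(231), array([ 0.5076, -0.3904,  0.01  ]))
(array([101.1, 280.6]), np.int32(96), array([ 0.5133, -0.3971,  0.01  ]))
(array([101. , 293.6]), np.int32(26), array([ 0.5253, -0.3994,  0.01  ]))
MOVE [ 6.56 -0.4   0.99] yaw 0 cur ang 88.1
```

View pics/w16.png

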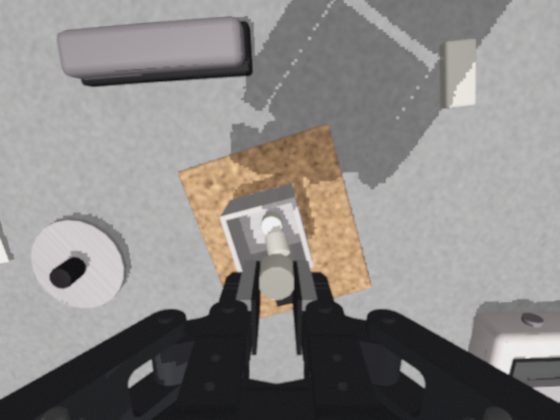

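>>> servo_tool:
  plan:
    - [3,-1.1,1.1,0,0.8]
    - [6.4,-1.1,1.1,0,0.8]
    - [6.4,-1.1,1.1,0,0.8]
    - [6.4,-1.1,1.1,0,2.4]
    - [6.4,-1.1,1.1,0,2.4]
    - [6.4,-1.1,1.1,0,2.4]
    - [1,-1,0,0,3.5]
    - [-6,0,-1,0,3.5]

```text
time: 21.75
tool_pos: [0.4484, -0.2496, 0.1798]
orientation: [0.708, 0.009, 0.706, -0.014]
contact_force: [0.5, -0.5, 0.4]
opening: 0.406
```

Run:
```python
from h import *
d=snap('wrist','w17.png');show()
im=d['img'];cv2.imwrite('pics/w17c.png',cv2.resize(im[120:310,180:370,::-1],None,fx=3.1,fy=3.1,interpolation=2))
```

```text
t 21.8 p [ 0.4496 -0.2497  0.1875] q [ 0.7104  0.0072  0.7035 -0.0162] op 0.414 F [ 1.2 -0.8  8.1] j [-0.633  0.384  1.888 -0.006  0.854 -2.167]
```

View pics/w17c.png

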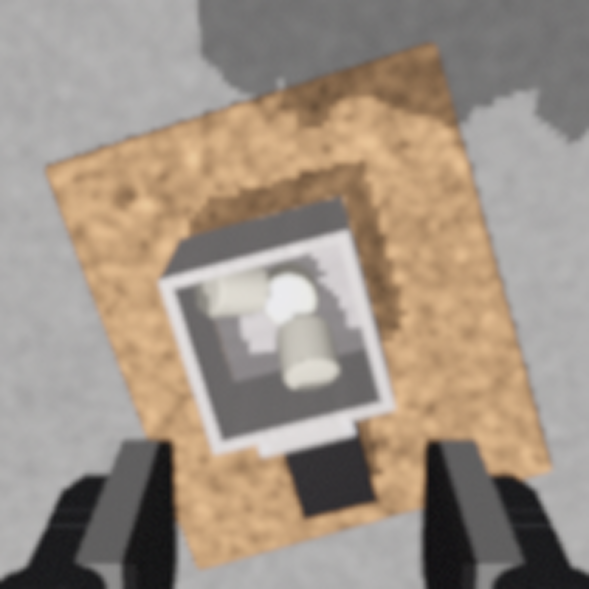

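Run:
```python
from h import *
d=snap('wrist');show();im=d['img'];cv2.imwrite('pics/w18c.png',cv2.resize(im[120:310,180:370,::-1],None,fx=3.1,fy=3.1,interpolation=2))
```

```text
t 21.85 p [ 0.4501 -0.2502  0.1846] q [ 0.7107  0.0069  0.7032 -0.0164] op 0.41 F [ 0.3 -0.   0. ] j [-0.633  0.389  1.89  -0.006  0.847 -2.167]
```

View pics/w18c.png

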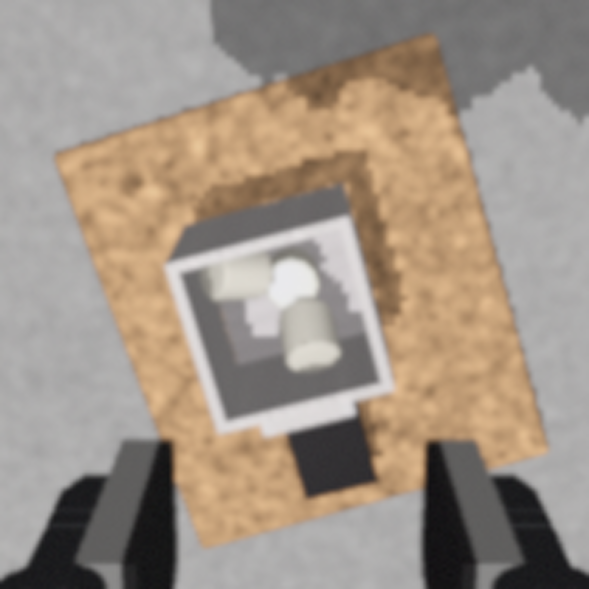

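Run:
```python
from h import *
d=snap('wrist');show()
f=lambda a,b,z:onz(d,(180+a/3.1-.35,120+b/3.1-.35),z)[:2]
c=[f(165,265,.052),f(350,217,.052),f(393,390,.052),f(218,434,.052)]
ctr=np.mean(c,0);print('ctr',ctr)
for i in range(4):
  e=c[(i+1)%4]-c[i];print(np.linalg.norm(e).round(4),np.degrees(np.arctan2(e[1],e[0])).round(1))
m=[f(54,152,.004),f(436,33,.004),f(548,450,.004),f(206,548,.004)];print('mat',np.round(m,4),np.mean(m,0))
to(*ctr,.1,103.5)
```

```text
t 21.9 p [ 0.4497 -0.25    0.182 ] q [ 0.7099  0.0075  0.7041 -0.0159] op 0.411 F [-0.1  0.  -0.7] j [-0.633  0.393  1.892 -0.006  0.843 -2.167]
ctr [ 0.46815544 -0.25727841]
0.0495 103.1
0.0487 12.5
0.0489 -76.4
0.0491 -166.9
mat [[ 0.4267 -0.3247]
 [ 0.396  -0.2116]
 [ 0.5271 -0.1755]
 [ 0.5593 -0.2871]] [ 0.47727142 -0.24973312]
MOVE [ 8.23 -0.57  1.8 ] yaw -0.269 cur ang 88.1
```

>>> servo_tool:
  plan:
    - [2,-0.4,1.8,-0.13,7.5]
    - [5,-0.4,1.8,-0.265,7.5]
    - [8,-0.4,1.8,-0.265,7.5]
    - [8,-0.4,1.8,-0.265,7.5]
    - [8,-0.4,1.8,-0.265,7.5]

```text
time: 22.52
tool_pos: [0.4684, -0.2557, 0.1027]
orientation: [0.705, -0.086, 0.7, 0.077]
contact_force: [-1.3, 0.7, -0.1]
opening: 0.879
```

Run:
```python
from h import *
d=snap('wrist','w19.png');show()
to(.4682,-.2555,.014,103.2)
```

```text
t 22.57 p [ 0.4685 -0.2558  0.1031] q [ 0.705  -0.0865  0.6997  0.077 ] op 0.879 F [-0.1 -0.1  0.3] j [-0.621  0.532  1.919 -0.008  0.676 -2.417]
MOVE [ 8.91  0.16 -0.07] yaw 0.001 cur ang 103.27
```

View pics/w19.png

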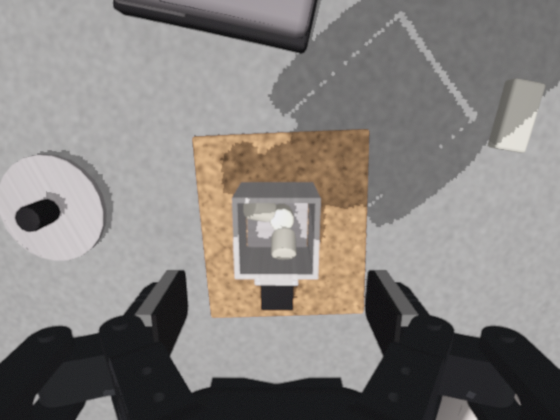

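>>> servo_tool:
  plan:
    - [4,0.1,0,0,7.5]
    - [7,0.15,0,0,7.5]
    - [8.8,0.15,0,0,7.5]
    - [8.8,0.15,0,0,7.5]
    - [8.8,0.15,0,0,6]
    - [8.8,0.15,0,0,5]
    - [8.8,0.15,0,0,4.5]
    - [8.8,0.15,0,0,4.5]
  squeeze: 40

```text
time: 23.58
tool_pos: [0.4695, -0.2559, 0.0166]
orientation: [0.706, -0.087, 0.699, 0.076]
contact_force: [-0.7, -0.6, 9.8]
opening: 0.578
```

>>> servo_tool:
  plan:
    - [0,0,0,0,4.5]
    - [0,0,0,0,4.5]

```text
time: 23.82
tool_pos: [0.4696, -0.2559, 0.017]
orientation: [0.706, -0.087, 0.699, 0.076]
contact_force: [-1.2, 0.1, -1.6]
opening: 0.58
```

Run:
```python
from h import *
d=snap('wrist','w20.png');show()
```

```text
t 23.88 p [ 0.4695 -0.2559  0.0168] q [ 0.7057 -0.0871  0.699   0.0763] op 0.576 F [ 0.3 -0.5 -2.2] j [-0.62   0.678  1.966 -0.011  0.48  -2.413]
```

View pics/w20.png

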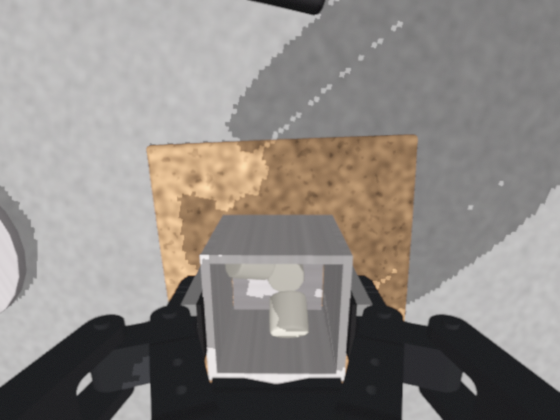

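>>> servo_tool:
  plan:
    - [-2,0,0,0,4.5]
    - [-6,0,0,0,4.5]
    - [-12,0,0,0,4.5]
    - [-18,0,0,0,4.5]
    - [-22,0,0,0,4.5]
    - [-22,0,0,0,4.5]
    - [-22,0,0,0,4.5]

```text
time: 24.75
tool_pos: [0.4666, -0.2524, 0.2357]
orientation: [0.705, -0.087, 0.699, 0.077]
contact_force: [0.2, -0.1, -2.6]
opening: 0.582
```

Run:
```python
from h import *
d=snap('wrist','w21.png');show()
im=d['img'];cv2.imwrite('pics/w21c.png',cv2.resize(im[200:400,180:380,::-1],None,fx=3,fy=3,interpolation=2))
s=snap('scene','s21.png')
to(.6242,.0066,.25,88.1)
```

```text
t 24.8 p [ 0.4665 -0.2524  0.2353] q [ 0.705  -0.0865  0.6997  0.077 ] op 0.587 F [ 0.1 -1.2 -1.6] j [-0.618  0.348  1.793 -0.006  0.987 -2.417]
MOVE [-1.67 21.57 21.3 ] yaw 0.265 cur ang 103.28
```

View pics/w21c.png

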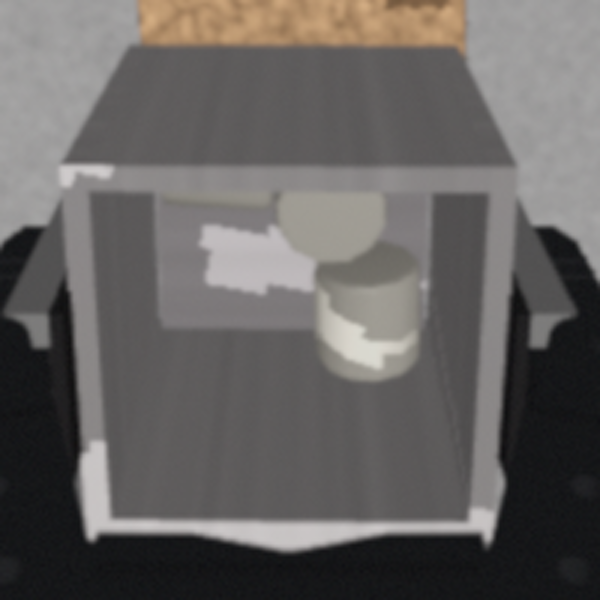

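View pics/s21.png

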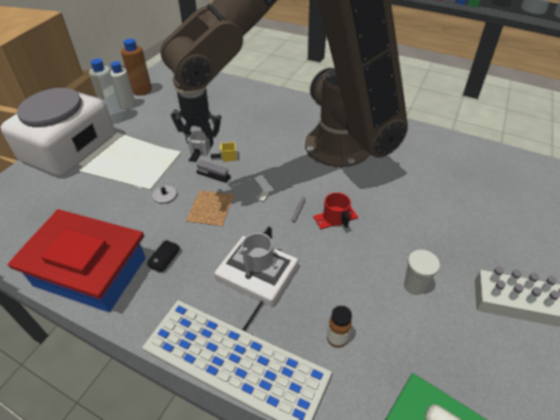

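Run:
```python
from h import *
d=snap('wrist');o=show();T=np.array(o['tool_pos']);M=R.from_quat(np.array(o['orientation'])[[1,2,3,0]]).as_matrix()
Z=T[2]-.0128
f=lambda a,b,z:M.T@(onz(d,(180+a/3-.33,200+b/3-.33),z)-T)
for a,b,h in[((62,168),(515,166),.048),((88,192),(488,192),.048),((134,46),(460,46),0.0),((108,521),(470,521),.048)]:
  p,q=f(*a,Z+h),f(*b,Z+h); print(h,p.round(4),q.round(4),np.linalg.norm(p-q).round(4),'mid',((p+q)/2).round(4))
s=snap('scene');cv2.imwrite('pics/s21c.png',cv2.resize(s['img'][160:250,220:330,::-1],None,fx=5,fy=5,interpolation=2))
```

```text
t 24.9 p [ 0.4667 -0.2525  0.2352] q [ 0.7049 -0.0865  0.6998  0.077 ] op 0.579 F [ 0.1 -1.  -1.5] j [-0.618  0.348  1.792 -0.006  0.987 -2.417]
0.048 [-0.035  -0.0247 -0.0257] [-0.0357  0.0244 -0.0263] 0.0491 mid [-0.0353 -0.0002 -0.026 ]
0.048 [-0.035  -0.022  -0.0229] [-0.0356  0.0216 -0.0232] 0.0437 mid [-0.0353 -0.0002 -0.0231]
0.0 [ 0.013  -0.0237 -0.026 ] [ 0.0123  0.0258 -0.0262] 0.0495 mid [ 0.0126  0.0011 -0.0261]
0.048 [-0.0348 -0.0222  0.0209] [-0.0354  0.022   0.0203] 0.0442 mid [-0.0351 -0.0001  0.0206]
```

View pics/s21c.png

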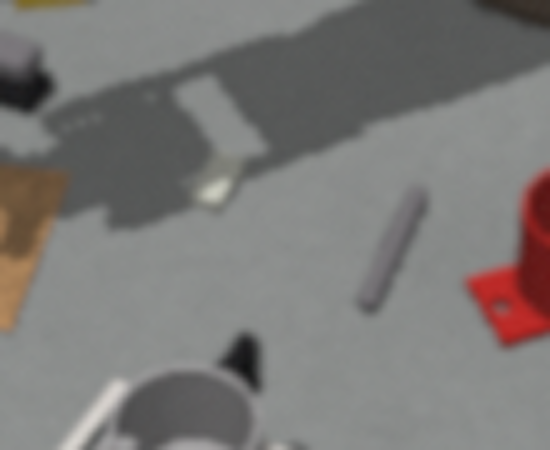

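Run:
```python
from h import *
to(.6252,.0066,.24,88.1)
```

```text
MOVE [-0.64 21.58 21.37] yaw 0.265 cur ang 103.27
```

>>> servo_tool:
  plan:
    - [-1.5,3,3,0.04,4.5]
    - [-1.5,6,6,0.08,4.5]
    - [-1.5,9.5,9.5,0.12,4.5]
    - [-1.5,13,13,0.16,4.5]
    - [-1.5,16.5,16.3,0.2,4.5]
    - [-1.5,19.5,19.3,0.24,4.5]
    - [-0.6,21.6,21.4,0.265,4.5]
    - [-0.6,21.6,21.4,0.265,4.5]

```text
time: 25.95
tool_pos: [0.6256, 0.0085, 0.2376]
orientation: [0.709, 0.007, 0.705, -0.015]
contact_force: [0.3, -0.9, -2.1]
opening: 0.583
```

Run:
```python
from h import *
s=snap('scene');cv2.imwrite('pics/s22.png',cv2.resize(s['img'][170:310,190:330,::-1],None,fx=4.2,fy=4.2,interpolation=2));show();to(.6252,.0066,.19,88.1)
```

```text
t 26.0 p [0.6252 0.0074 0.2382] q [ 0.7094  0.0067  0.7046 -0.0155] op 0.582 F [-1.1 -0.4 -1.9] j [-0.089  0.483  1.554 -0.013  1.097 -1.622]
MOVE [ 4.82 -0.02 -0.03] yaw 0.002 cur ang 88.19
```

View pics/s22.png

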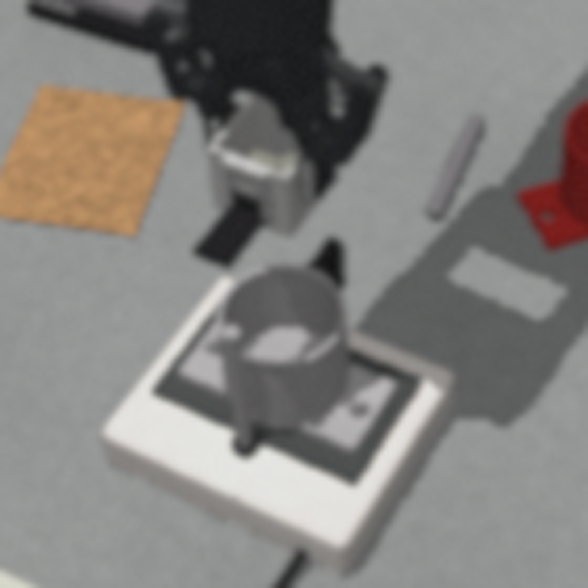

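>>> servo_tool:
  plan:
    - [2,-0.05,0,0,4.5]
    - [4,-0.05,0,0,4.5]
    - [6.3,-0.05,-0.05,0,4.5]
    - [6.3,-0.05,-0.05,0,4.5]

```text
time: 26.5
tool_pos: [0.6241, 0.0051, 0.1738]
orientation: [0.708, 0.007, 0.706, -0.016]
contact_force: [-0.7, -0.5, -1.3]
opening: 0.583
```

Run:
```python
from h import *
s=snap('scene');cv2.imwrite('pics/s23.png',cv2.resize(s['img'][180:300,195:315,::-1],None,fx=5,fy=5,interpolation=2));show();to(.6252,.0066,.1408,88.1)
t=snap('top');cv2.imwrite('pics/t23.png',cv2.resize(t['img'][80:180,230:330,::-1],None,fx=5,fy=5,interpolation=2))
```

```text
t 26.55 p [0.6248 0.0052 0.1751] q [ 0.709   0.007   0.705  -0.0158] op 0.579 F [-0.1 -0.  -0.5] j [-0.092  0.547  1.624 -0.015  0.964 -1.623]
MOVE [3.43 0.18 0.02] yaw 0.001 cur ang 88.15
```

View pics/s23.png

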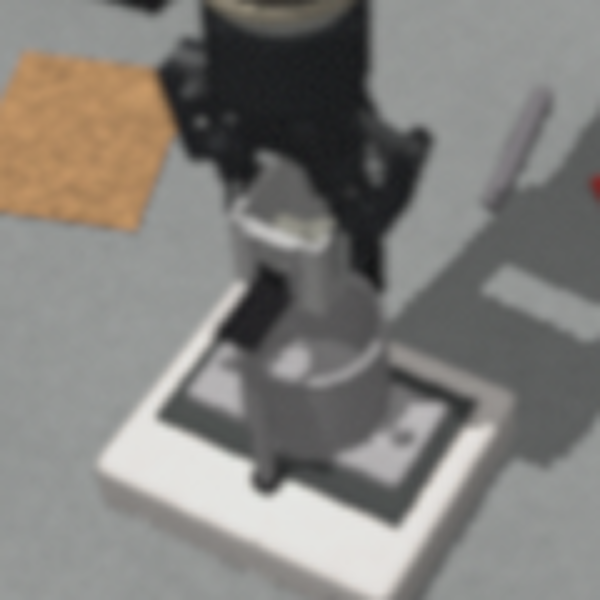

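View pics/t23.png

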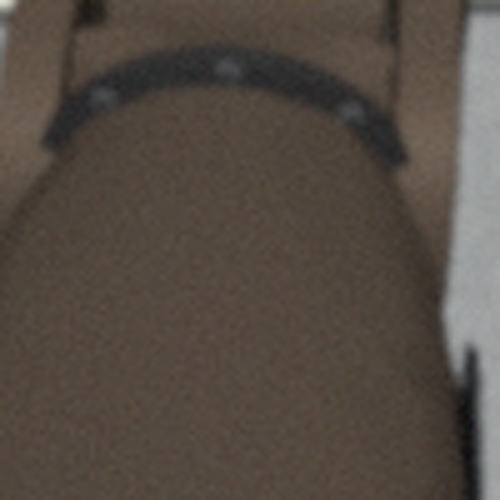

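>>> servo_tool:
  plan:
    - [0.5,0.16,0,0,4.5]
    - [1.2,0.16,0,0,4.5]
    - [1.8,0.16,0,0,4.5]
    - [2.4,0.17,0,0,4.5]
    - [3.0,0.18,0,0,4.5]
    - [3.3,0.18,0,0,4.5]
    - [3.4,0.18,0,0,4.5]

```text
time: 27.48
tool_pos: [0.6255, 0.0068, 0.1418]
orientation: [0.71, 0.007, 0.704, -0.016]
contact_force: [-1.7, 0.3, 1.9]
opening: 0.575
```

Run:
```python
from h import *
d=snap('wrist','w24.png')
s=snap('scene');cv2.imwrite('pics/s24.png',cv2.resize(s['img'][180:300,195:315,::-1],None,fx=5,fy=5,interpolation=2));show();to(.6252,.0066,.1408,88.1)
```

```text
t 27.57 p [0.6255 0.0068 0.1419] q [ 0.7096  0.0069  0.7044 -0.0158] op 0.576 F [-1.6 -0.1  1.8] j [-0.09   0.586  1.653 -0.015  0.894 -1.619]
MOVE [ 0.11 -0.02 -0.03] yaw 0.001 cur ang 88.16
```

View pics/s24.png

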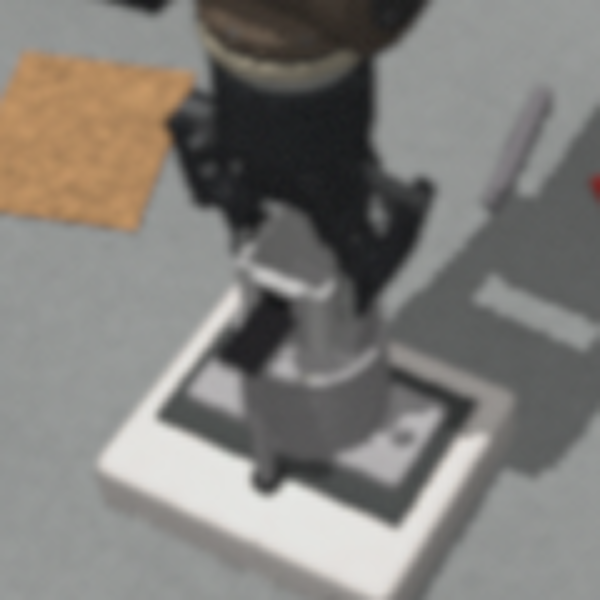

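View pics/w24.png

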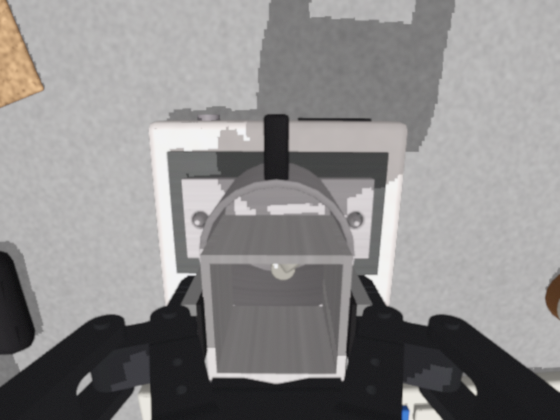

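>>> servo_tool:
  plan:
    - [0.1,0,0,0,4.5]
    - [0.2,0,0,0,4.5]
    - [0.3,0,0,0,4.5]

```text
time: 27.95
tool_pos: [0.6257, 0.0067, 0.1394]
orientation: [0.71, 0.007, 0.704, -0.016]
contact_force: [-5.5, 0.1, 8.3]
opening: 0.577
```

>>> servo_tool:
  plan:
    - [0,0,0,0,4.5]
    - [0,0,0,0,4.5]
    - [0,0,0,0,4.5]
    - [0,0,0,0,4.5]

```text
time: 28.45
tool_pos: [0.6257, 0.0068, 0.1396]
orientation: [0.71, 0.007, 0.704, -0.016]
contact_force: [-3.9, -0.4, 6.2]
opening: 0.574
```

Run:
```python
from h import *
d=snap('wrist');im=d['img'];cv2.imwrite('pics/w25.png',cv2.resize(im[200:400,180:380,::-1],None,fx=3,fy=3,interpolation=2));show()
```

```text
t 28.5 p [0.6257 0.0067 0.1396] q [ 0.7099  0.0069  0.7041 -0.0158] op 0.581 F [-3.2  1.1  5.4] j [-0.09   0.589  1.655 -0.015  0.888 -1.619]
```

View pics/w25.png

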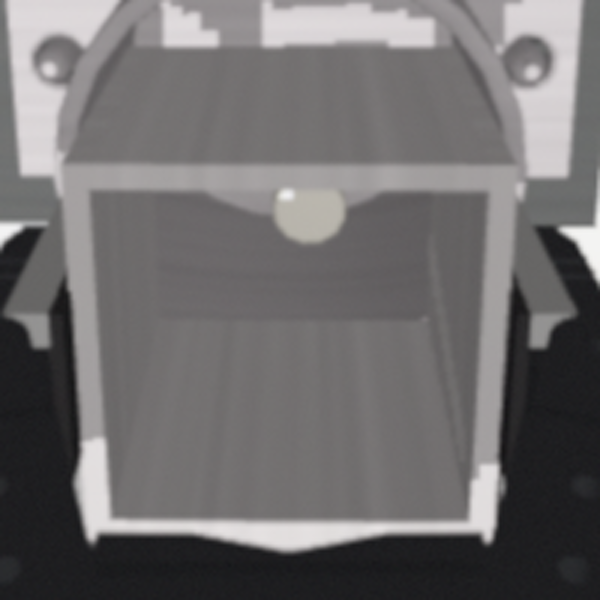

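>>> servo_tool:
  plan:
    - [-0.8,0,0,0,4.5]
    - [-2,0,0,0,4.5]
    - [-5,0,0,0,4.5]
    - [-9,0,0,0,4.5]
    - [-11,0,-4,0,4.5]
    - [-11,0,-9,0,4.5]
    - [-11,0,-13,0,4.5]
    - [-11,0,-13,0,4.5]

```text
time: 29.5
tool_pos: [0.4928, 0.0125, 0.2495]
orientation: [0.71, 0.007, 0.704, -0.016]
contact_force: [1.6, -0.4, -1.6]
opening: 0.579
```

Run:
```python
from h import *
d=snap('wrist','w26.png');im=d['img'];show()
s=snap('scene');cv2.imwrite('pics/s26.png',cv2.resize(s['img'][150:310,150:330,::-1],None,fx=3.3,fy=3.3,interpolation=2))
t=snap('top');cv2.imwrite('pics/t26.png',cv2.resize(t['img'][80:200,220:340,::-1],None,fx=5,fy=5,interpolation=2))
```

```text
t 29.55 p [0.4945 0.0124 0.2496] q [ 0.7104  0.0068  0.7036 -0.0159] op 0.579 F [-0.5 -0.5 -2.4] j [-0.102  0.282  1.851 -0.014  0.998 -1.634]
```

View pics/s26.png

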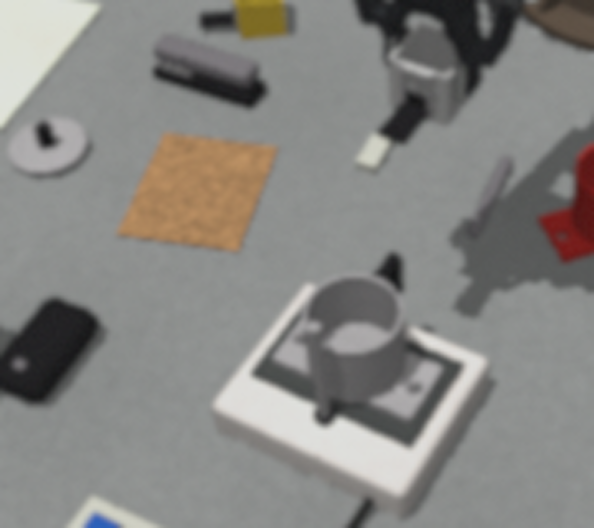

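View pics/t26.png

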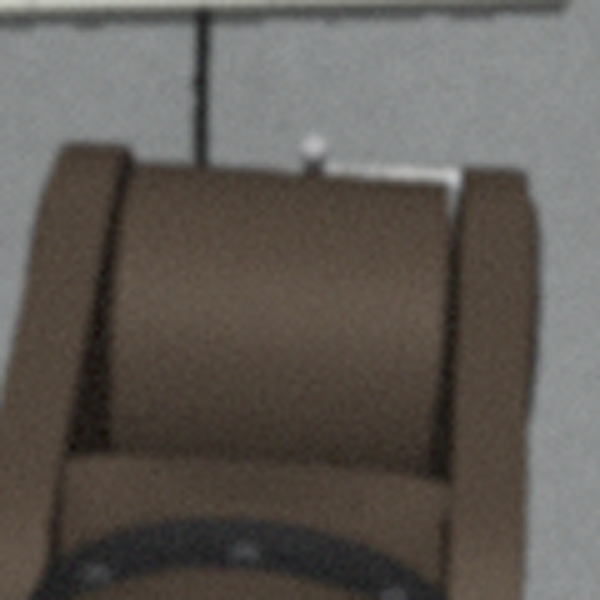

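View pics/w26.png

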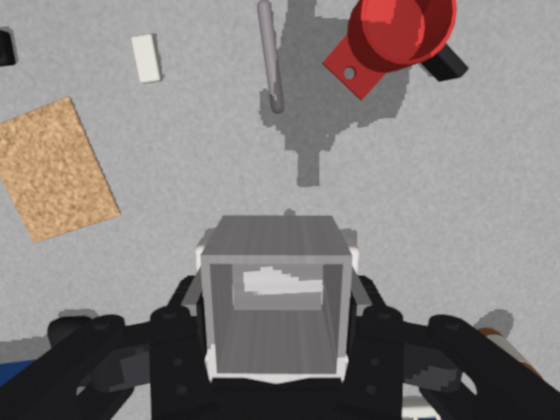

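Run:
```python
from h import *
show();to(.473,-.253,.10,104)
```

```text
t 29.65 p [0.4956 0.0122 0.249 ] q [ 0.7103  0.0069  0.7036 -0.0159] op 0.578 F [ 0.9  0.1 -1.7] j [-0.102  0.284  1.85  -0.014  0.997 -1.634]
MOVE [ 15.22 -26.39  -1.56] yaw -0.277 cur ang 88.16
```

>>> servo_tool:
  plan:
    - [0,-6,-1,-0.06,4.5]
    - [1,-12,-2,-0.12,4.5]
    - [2,-18,-2,-0.18,4.5]
    - [5,-23,-1.8,-0.24,4.5]
    - [10,-26.4,-1.6,-0.277,4.5]
    - [15,-26.4,-1.6,-0.277,4.5]
    - [15,-26.4,-1.6,-0.277,4.5]
    - [15,-26.4,-1.6,-0.277,4.5]

```text
time: 30.65
tool_pos: [0.4735, -0.2533, 0.1035]
orientation: [0.705, -0.092, 0.699, 0.081]
contact_force: [0.7, -0.1, -0.4]
opening: 0.583
```

Run:
```python
from h import *
show();to(.473,-.253,.019,104);d=snap('wrist','w27.png')
```

```text
t 30.65 p [ 0.4735 -0.2533  0.1035] q [ 0.7048 -0.0917  0.6988  0.0813] op 0.583 F [ 0.7 -0.1 -0.4] j [-0.612  0.534  1.912 -0.008  0.679 -2.421]
MOVE [ 8.44  0.17 -0.1 ] yaw 0.001 cur ang 104.05
```

View pics/w27.png

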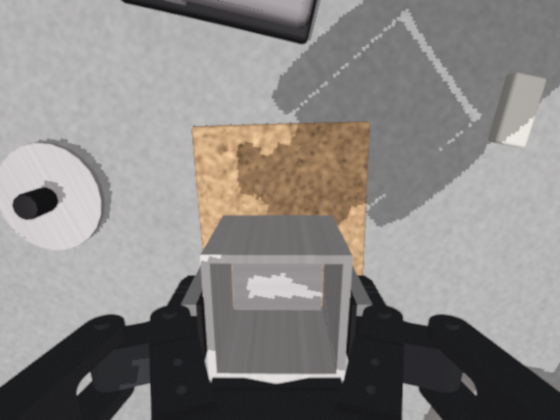

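>>> servo_tool:
  plan:
    - [3,0.05,0,0,4.5]
    - [6,0.1,0,0,4.5]
    - [7.8,0.17,-0.1,0,4.5]
    - [8.4,0.17,-0.1,0,4.5]
    - [8.5,0.17,-0.1,0,4.5]

```text
time: 31.32
tool_pos: [0.474, -0.2533, 0.0202]
orientation: [0.706, -0.093, 0.698, 0.081]
contact_force: [-0.0, 0.2, -0.8]
opening: 0.577
```

>>> servo_tool:
  plan:
    - [0.2,0,0,0,4.5]
    - [0.3,0,0,0,4.5]

```text
time: 31.58
tool_pos: [0.4744, -0.2535, 0.0179]
orientation: [0.706, -0.093, 0.697, 0.08]
contact_force: [0.6, 0.3, -1.9]
opening: 0.579
```

>>> servo_tool:
  plan:
    - [0.1,0,0,0,4.5]
    - [0.2,0,0,0,4.5]
    - [0.2,0,0,0,4.5]

```text
time: 31.95
tool_pos: [0.4746, -0.2536, 0.0167]
orientation: [0.706, -0.093, 0.697, 0.08]
contact_force: [0.3, 1.7, 11.1]
opening: 0.583
```

>>> servo_tool:
  plan:
    - [-0.1,0,0,0,5.8]
    - [-0.1,0,0,0,7]
    - [-0.1,0,0,0,7.5]
    - [-0.1,0,0,0,7.5]
    - [-4,0,0,0,7.5]
    - [-10,0,0,0,7.5]
    - [-16,0,-2,0,7.5]
    - [-18,0,-5,0,7.5]

```text
time: 32.95
tool_pos: [0.4238, -0.2632, 0.1993]
orientation: [0.707, -0.095, 0.696, 0.079]
contact_force: [-0.0, -0.3, -0.5]
opening: 0.877
```

Run:
```python
from h import *
show();d=snap('wrist','w28.png')
```

```text
t 32.95 p [ 0.4238 -0.2632  0.1993] q [ 0.7073 -0.0949  0.696   0.0794] op 0.877 F [-0.  -0.3 -0.5] j [-0.686  0.344  1.916 -0.005  0.855 -2.501]
```

View pics/w28.png

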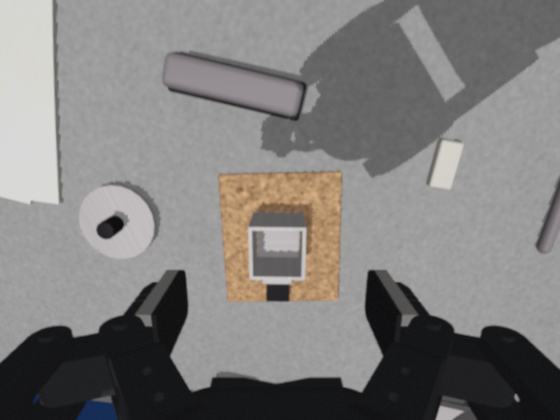

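Run:
```python
from h import *
d=snap('wrist');show();im=d['img']
cv2.imwrite('pics/w28c.png',cv2.resize(im[165:275,60:175,::-1],None,fx=5,fy=5,interpolation=2))
m=((im.min(2)>150)|((im.max(2)<60))).astype(np.uint8);
print(onz(d,(117,221),.012))
t=onz(d,(117,221),.012); to(t[0],t[1],.14,80)
```

```text
t 33.05 p [ 0.4223 -0.2634  0.1986] q [ 0.707  -0.0938  0.6965  0.0789] op 0.881 F [-0.3  0.1 -0.8] j [-0.689  0.344  1.919 -0.005  0.853 -2.501]
[ 0.49314366 -0.41425723  0.012     ]
MOVE [  6.27 -16.22   3.14] yaw 0.419 cur ang 104.03
```

View pics/w28c.png

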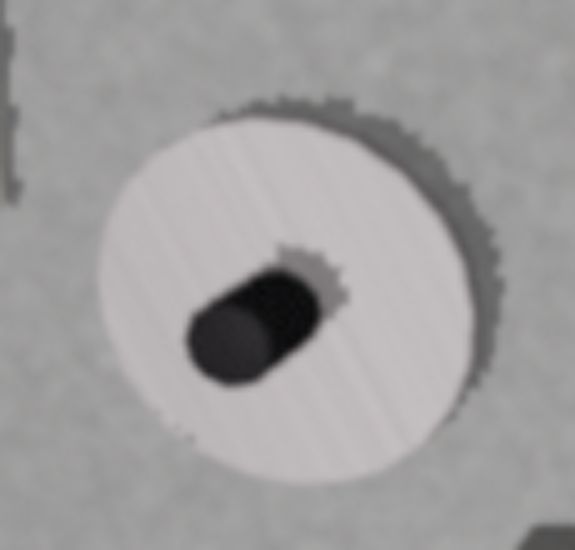

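>>> servo_tool:
  plan:
    - [-2,-4,0.5,0.1,5]
    - [-2,-8,1,0.2,5]
    - [0,-12,2,0.3,5]
    - [3,-16.2,3.1,0.42,5]
    - [5,-16.2,3.1,0.42,5]
    - [5,-16.2,3.1,0.42,5]

```text
time: 33.8
tool_pos: [0.4921, -0.4133, 0.15]
orientation: [0.71, 0.057, 0.699, -0.067]
contact_force: [-0.8, 0.5, -0.8]
opening: 0.586
```

Run:
```python
from h import *
show();d=snap('wrist','w29.png')
im=d['img']
cv2.imwrite('pics/w29c.png',cv2.resize(im[160:310,200:350,::-1],None,fx=4,fy=4,interpolation=2))
```

```text
t 33.8 p [ 0.4921 -0.4133  0.15  ] q [ 0.7099  0.0567  0.6989 -0.0669] op 0.586 F [-0.8  0.5 -0.8] j [-8.010e-01  5.930e-01  1.611e+00 -1.000e-03  9.160e-01 -2.196e+00]
```

View pics/w29c.png

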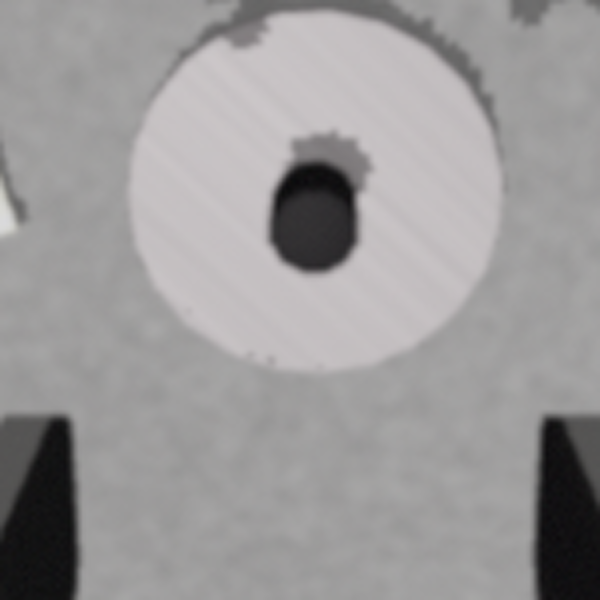

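Run:
```python
from h import *
d=snap('wrist');show()
f=lambda a,b,z:onz(d,(200+a/4-.4,160+b/4-.4),z)
a=f(315,191,.012);b=f(314,229,.036);print(a,b);m=(a+b)/2
to(m[0],m[1],.018)
```

```text
t 33.9 p [ 0.4927 -0.4136  0.1527] q [ 0.711   0.0556  0.6977 -0.0677] op 0.585 F [ 0.3  0.5 -0.2] j [-8.010e-01  5.900e-01  1.610e+00 -1.000e-03  9.170e-01 -2.196e+00]
[ 0.49810472 -0.41466177  0.012     ] [ 0.49890761 -0.41477449  0.036     ]
MOVE [13.48  0.2   0.32] yaw 0 cur ang 79.99
```

>>> servo_tool:
  plan:
    - [5,0.1,0.1,0,5]
    - [9,0.15,0.2,0,5]
    - [12,0.2,0.3,0,5]
    - [13.4,0.2,0.3,0,4]
    - [13.4,0.2,0.3,0,4]
    - [13.4,0.2,0.3,0,1]
    - [13.4,0.2,0.3,0,1]
    - [13.4,0.2,0.3,0,1]
  squeeze: 50

```text
time: 34.9
tool_pos: [0.4988, -0.4152, 0.0205]
orientation: [0.712, 0.055, 0.697, -0.068]
contact_force: [-0.9, 0.1, 8.2]
opening: 0.184
```

>>> servo_tool:
  plan:
    - [0,0,0,0,1]
    - [0,0,0,0,1]

```text
time: 35.15
tool_pos: [0.4989, -0.4154, 0.021]
orientation: [0.712, 0.055, 0.697, -0.068]
contact_force: [0.3, 0.7, -0.9]
opening: 0.181
```

>>> servo_tool:
  plan:
    - [-3,0,0,0,1]
    - [-8,0,0,0,1]
    - [-14,0,0,0,1]
    - [-18,0,0,0,1]
    - [-18,0,0,0,1]
    - [-18,0,0,0,1]

```text
time: 35.9
tool_pos: [0.495, -0.4112, 0.2]
orientation: [0.711, 0.055, 0.697, -0.068]
contact_force: [0.3, 0.7, -1.2]
opening: 0.183
```

Run:
```python
from h import *
show();d=snap('wrist','w30.png')
to(.6242,.0066,.25,88)
```

```text
t 35.9 p [ 0.495  -0.4112  0.2   ] q [ 0.7115  0.0552  0.6972 -0.0682] op 0.183 F [ 0.3  0.7 -1.2] j [-7.950e-01  5.380e-01  1.564e+00 -1.000e-03  1.012e+00 -2.191e+00]
MOVE [-5.63 43.3   5.58] yaw -0.14 cur ang 79.98
```

View pics/w30.png

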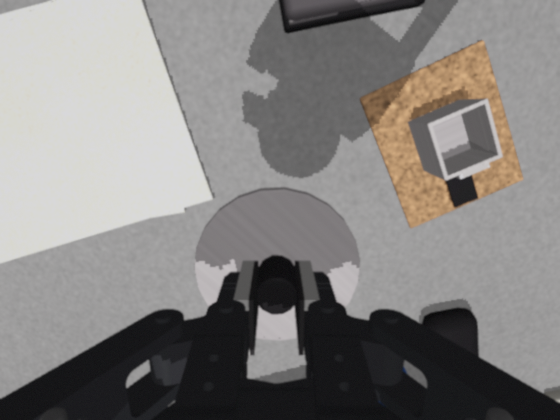

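Run:
```python
from h import *
o=show();d=snap('wrist');T=np.array(o['tool_pos']);M=R.from_quat(np.array(o['orientation'])[[1,2,3,0]]).as_matrix()
z=T[2]-.021+.012
for u,v in((278,187),(194.5,260),(361,260)): print((M.T@(onz(d,(u,v),z)-T)).round(4))
to(.6242,.0066,.24,80)
```

```text
t 35.95 p [ 0.495  -0.4112  0.1995] q [ 0.7112  0.0554  0.6975 -0.068 ] op 0.181 F [-0.9 -0.5 -1.6] j [-7.950e-01  5.390e-01  1.564e+00 -1.000e-03  1.012e+00 -2.191e+00]
[ 0.0082  0.0009 -0.0399]
[ 0.0095 -0.0378 -0.0052]
[ 0.0083  0.0392 -0.0058]
MOVE [-4.64 43.32  5.55] yaw -0.0 cur ang 79.98
```

>>> servo_tool:
  plan:
    - [-5,5,0.6,0,1]
    - [-5,10,1.3,0,1]
    - [-5,16,2,0,1]
    - [-5,22,2.8,0,1]
    - [-5,28,3.6,0,1]
    - [-5,34,4.4,0,1]
    - [-5,40,5.1,0,1]
    - [-4.6,43.3,5.6,0,1]

```text
time: 37.0
tool_pos: [0.6249, 0.0092, 0.2382]
orientation: [0.711, 0.055, 0.698, -0.067]
contact_force: [-0.3, -0.6, -1.2]
opening: 0.183
```

Run:
```python
from h import *
o=show();to(.625,.0064,.17)
s=snap('scene');cv2.imwrite('pics/s31.png',cv2.resize(s['img'][170:290,195:315,::-1],None,fx=5,fy=5,interpolation=2))
```

```text
t 37.0 p [0.6249 0.0092 0.2382] q [ 0.7106  0.0548  0.6983 -0.0671] op 0.183 F [-0.3 -0.6 -1.2] j [-0.084  0.479  1.561 -0.02   1.085 -1.473]
MOVE [ 6.82 -0.16 -0.07] yaw 0 cur ang 80.1
```

View pics/s31.png

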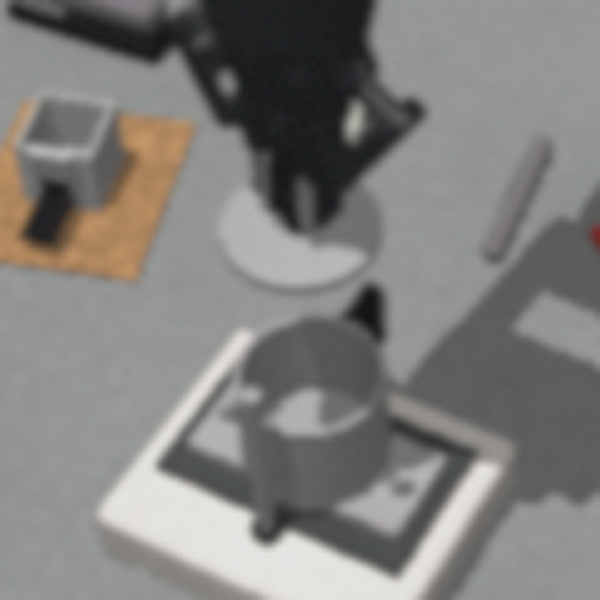

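Run:
```python
from h import *
s=snap('scene');print(proj(s,[.6242,.0066,.118]),onz(s,(257,245.2),.118)); 
th=np.linspace(0,2*np.pi,60)
P=proj(s,np.c_[.6242+.04*np.cos(th),.0066+.04*np.sin(th),.118+0*th]);P=(P-[195,170]+.4)*5;print(P.min(0),P.max(0))
o=ctrl.get_obs();T=o['tool_pos'];P=proj(s,np.c_[T[0]-.001+.039*np.cos(th),T[1]+.039*np.sin(th),T[2]-.009+0*th]);P=(P-[195,170]+.4)*5;print('lid',P.min(0),P.max(0))
```

```text
[[256.60709688 243.88911009]] [0.62751872 0.00955569 0.118     ]
[231.75225392 311.88807559] [388.26708352 434.14312316]
lid [220.87056397 166.65706562] [386.14182281 287.79654114]
```

>>> servo_tool:
  plan:
    - [3,-0.1,0,0,1]
    - [6,-0.1,0,0,1]
    - [8.5,-0.15,0,0,1]
    - [9.3,-0.15,0,0,1]
    - [9.3,-0.15,0,0,1]

```text
time: 37.72
tool_pos: [0.6258, 0.0058, 0.1442]
orientation: [0.71, 0.055, 0.699, -0.067]
contact_force: [0.3, 0.2, -0.4]
opening: 0.185
```

Run:
```python
from h import *
o=show();to(.625,.007,.133)
s=snap('scene');cv2.imwrite('pics/s32.png',cv2.resize(s['img'][210:290,215:295,::-1],None,fx=7,fy=7,interpolation=2))
d=snap('wrist','w32.png')
```

```text
t 37.73 p [0.6258 0.0058 0.1442] q [ 0.7098  0.0546  0.6991 -0.0666] op 0.185 F [ 0.3  0.2 -0.4] j [-0.089  0.581  1.655 -0.022  0.89  -1.475]
MOVE [ 1.12  0.12 -0.12] yaw 0 cur ang 80.16
```

View pics/s32.png

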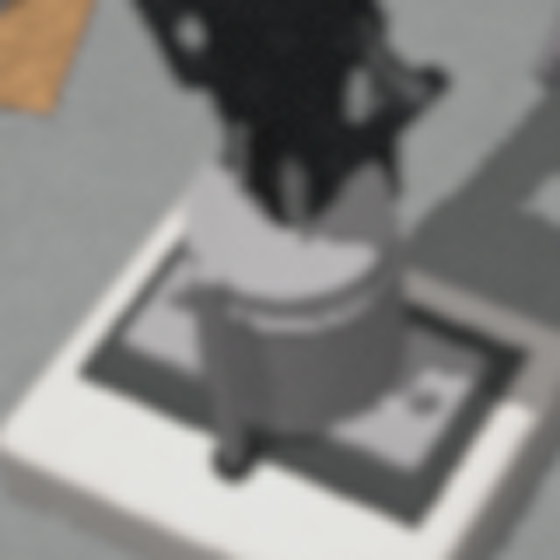

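View pics/w32.png

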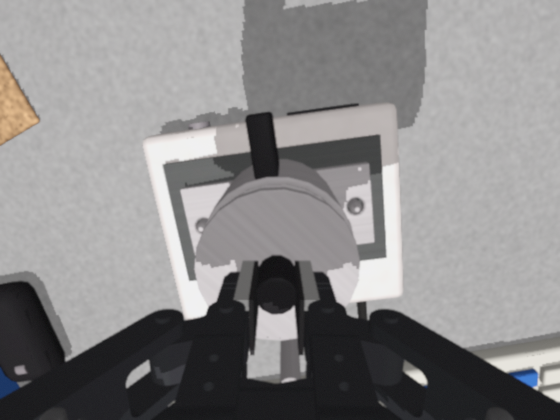

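Run:
```python
from h import *
d=snap('wrist');im=d['img'].copy()
cv2.imwrite('pics/w32c.png',cv2.resize(im[145:275,180:380,::-1],None,fx=4,fy=4,interpolation=2))
th=np.linspace(0,2*np.pi,200)
for c,col in(((.6242,.0066),(255,0,0)),((.6265,.009),(0,255,0))):
  P=proj(d,np.c_[c[0]+.04*np.cos(th),c[1]+.04*np.sin(th),.118+0*th])
  q=P[P[:,1].argmin()];print(c,'top',q,'left',P[P[:,0].argmin()],'right',P[P[:,0].argmax()])
```

```text
(0.6242, 0.0066) top [277.43330883 173.89603072] left [199.63643775 246.41970443] right [355.29978711 247.62343405]
(0.6265, 0.009) top [283.15205416 177.72631646] left [205.17260962 249.80769152] right [360.42636343 248.72610567]
```

View pics/w32c.png

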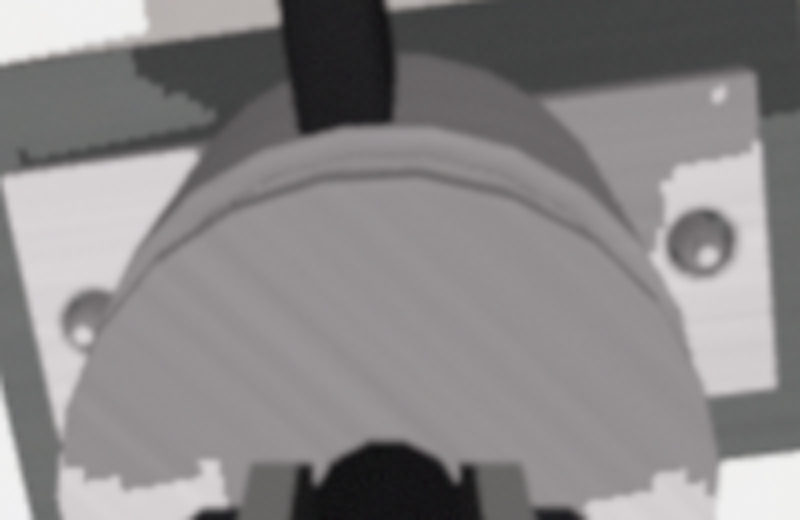

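>>> servo_tool:
  plan:
    - [0.3,0.02,-0.03,0,1]
    - [0.6,0.03,-0.05,0,1]
    - [0.9,0.04,-0.07,0,1]
    - [1.1,0.05,-0.07,0,1]

```text
time: 38.38
tool_pos: [0.6258, 0.0065, 0.1342]
orientation: [0.711, 0.054, 0.698, -0.067]
contact_force: [-0.4, 1.0, -0.5]
opening: 0.184
```

Run:
```python
from h import *
o=show();to(.625,.007,.133)
s=snap('scene');cv2.imwrite('pics/s33.png',cv2.resize(s['img'][210:290,215:295,::-1],None,fx=7,fy=7,interpolation=2))
```

```text
t 38.38 p [0.6258 0.0065 0.1342] q [ 0.7106  0.0545  0.6983 -0.0665] op 0.184 F [-0.4  1.  -0.5] j [-0.088  0.593  1.665 -0.022  0.867 -1.473]
MOVE [ 0.12  0.03 -0.09] yaw 0 cur ang 80.18
```

View pics/s33.png

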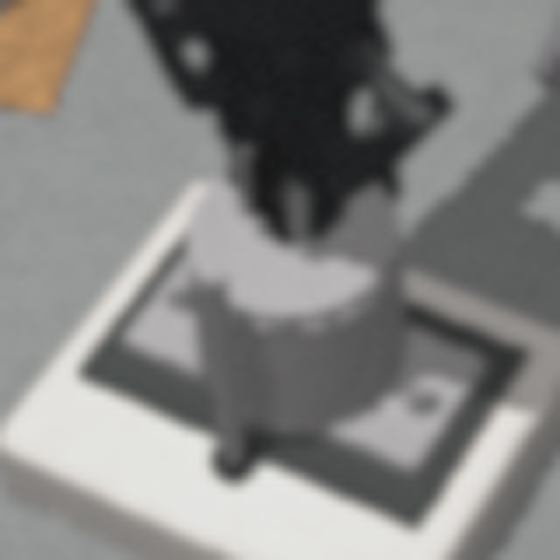

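The plug is inside the rim with no contact force. I'll lower the last millimetre or so until it touches.

>>> servo_tool:
  plan:
    - [0.1,0,0,0,1]
    - [0.2,0,0,0,1]
    - [0.2,0,0,0,1]

```text
time: 38.8
tool_pos: [0.6258, 0.0065, 0.1326]
orientation: [0.711, 0.054, 0.698, -0.067]
contact_force: [-2.1, -0.4, 5.2]
opening: 0.182
```

>>> servo_tool:
  plan:
    - [0.02,0,0,0,2.5]
    - [0.02,0,0,0,3.5]
    - [0,0,0,0,3.5]
    - [-0.5,0,0,0,3.5]
    - [-4,0,0,0,3.5]
    - [-9,0,0,0,3.5]
    - [-12,0,-6,0,3.5]
    - [-12,0,-12,0,3.5]

```text
time: 39.8
tool_pos: [0.5067, 0.029, 0.2521]
orientation: [0.712, 0.055, 0.697, -0.067]
contact_force: [-0.1, -0.2, 0.3]
opening: 0.411
```

>>> servo_tool:
  plan:
    - [-1,5,-5,0,3.5]
    - [-1,10,-7,0,3.5]
    - [-1,16,-7,0,3.5]
    - [-1,20,-7,0,3.5]
    - [-1,20,-7,0,3.5]
    - [-1,20,-7,0,3.5]

```text
time: 40.55
tool_pos: [0.4714, 0.2377, 0.2575]
orientation: [0.712, 0.054, 0.697, -0.067]
contact_force: [-0.0, 0.1, -0.6]
opening: 0.411
```

Run:
```python
from h import *
o=show()
s=snap('scene','s34f.png');cv2.imwrite('pics/s34.png',cv2.resize(s['img'][130:300,130:300,::-1],None,fx=3.5,fy=3.5,interpolation=2))
d=snap('wrist','w34.png');t=snap('top','t34.png')
th=np.linspace(0,2*np.pi,120);P=proj(s,np.c_[.625+.039*np.cos(th),.0066+.039*np.sin(th),.124+0*th]);print(P.min(0),P.max(0),(P.min(0)-[130,130])*3.5,(P.max(0)-[130,130])*3.5)
```

```text
t 40.55 p [0.4714 0.2377 0.2575] q [ 0.7119  0.0543  0.697  -0.0666] op 0.411 F [-0.   0.1 -0.6] j [ 0.354  0.322  1.766 -0.029  1.042 -1.031]
[240.99482625 230.97963693] [271.66089095 254.87214053] [388.48189186 353.42872926] [495.81311833 437.05249186]
```

View pics/s34.png

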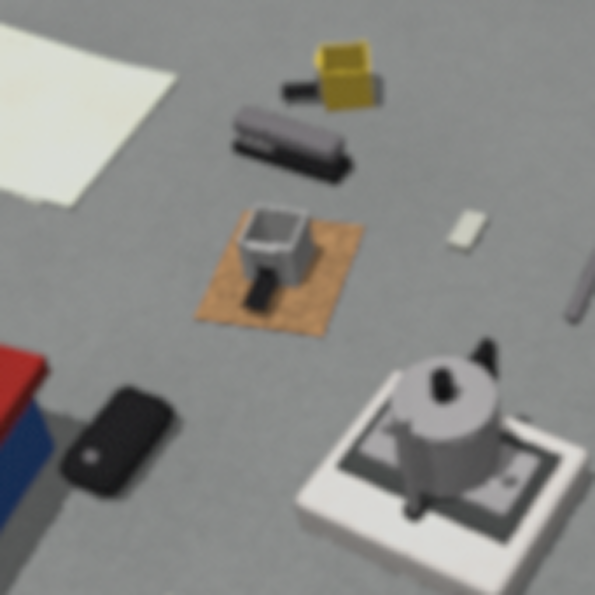

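View pics/t34.png

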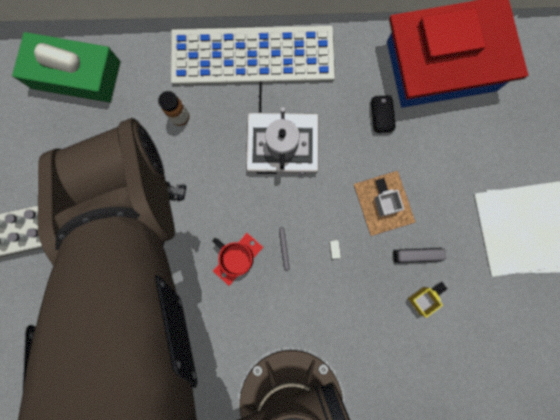

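View pics/w34.png

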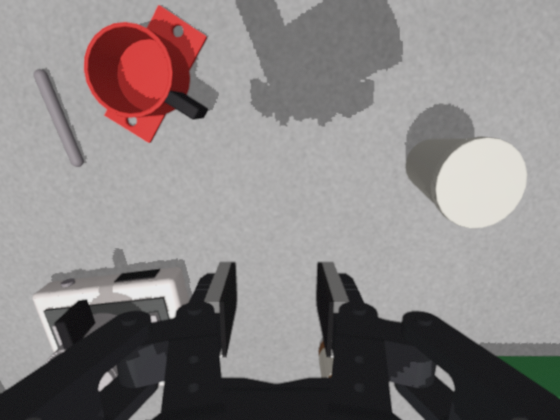

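>>> servo_tool:
  plan:
    - [-2,-5,0,0.1,3.5]
    - [-2,-8,2,0.2,3.5]
    - [-2,-8,4,0.3,3.5]
    - [-2,-8,4,0.4,3.5]
    - [-2,-8,4,0.5,3.5]
    - [-2,-8,4,0.5,3.5]
    - [-2,-8,4,0.5,3.5]

```text
time: 41.58
tool_pos: [0.4969, 0.1515, 0.2799]
orientation: [0.677, 0.229, 0.659, -0.237]
contact_force: [0.5, 0.6, -0.8]
opening: 0.409
```

Run:
```python
from h import *
o=show()
d=snap('wrist','w35.png')
```

```text
t 41.58 p [0.4969 0.1515 0.2799] q [ 0.6765  0.229   0.6586 -0.2368] op 0.409 F [ 0.5  0.6 -0.8] j [ 0.18   0.285  1.756 -0.025  1.084 -0.708]
```

View pics/w35.png

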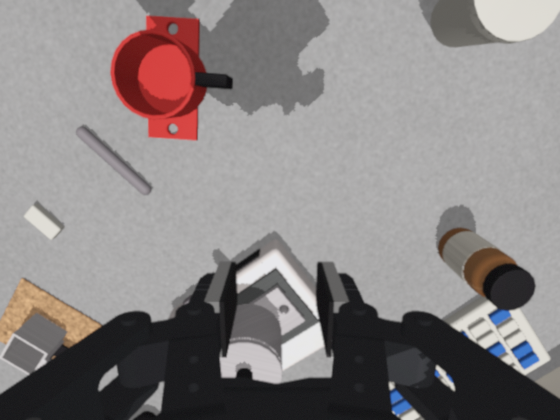

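```bash
python3 -c "
from h import *
show();print(ctrl.finish_job())"
```

```text
t 41.62 p [0.4969 0.1516 0.2799] q [ 0.6765  0.229   0.6586 -0.2369] op 0.411 F [ 0.1 -0.6  0.2] j [ 0.18   0.285  1.756 -0.025  1.084 -0.708]
the job is handed in; nothing more can be done
None
```

The mill is ready to run and the job is handed in, at about 42 s on the robot's clock.

I seated the steel jar on the pegs with its grip to the front and loaded the three pellets that were on the desk into the cup. I then pressed the release tab on the post until the force rose at its stop. The cup went back on its mat and the lid onto the jar.

**What the last checks showed:**
- **Jar:** It touched down at the height expected for a fully seated jar, and both pegs showed in the foot-plate holes.
- **Pellets:** The cup was empty and its flap shut after the release, with none left on the desk. I saw only one of the three directly inside the jar; the rest I infer from the empty cup.
- **Lid:** It made contact within half a millimetre of the expected height. Its outline in the scene view matched a level lid on the jar, to about a pixel.
- **Cup and desk:** The cup stands on the cork mat, and in the final top and scene views the other things looked unmoved. I did not measure their positions.

**Disagreement:** The top camera read 6–10 mm off in y against the other two cameras, so I relied on the wrist and scene cameras. No check failed.

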